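Tidy up after game night: nest the dice cups, build the zigzag candy tower

ROBOT

A 6-joint arm with a two-finger parallel gripper is mounted at the origin on the work surface. World frame = base frame: x ahead of the robot, y to its left, z up, the work surface at z = 0. Lengths are in mm, angles in rad, forces in N, time in s.
With the tool pointing down it reaches from about 300 to 775 mm from the base axis. Payload 14.6 kg.
Tool frame: the origin (TCP) lies midway between the tips of the shut fingers; the grasp point (between the pads) lies 19 mm behind it (manip.hold_point_z is the distance from the TCP to the grasp point, in mm); z points along the fingers, y is the direction in which the jaws open and shut (so a half turn about z gives the same grasp; the last joint's range is limited). The gripper opens to 94 mm and grips with 3 to 60 N. Pads are 16 mm wide; open, the fingers measure 119 mm over their backs; the gripper's body (75 mm by 177 mm) begins 78 mm behind the grasp point.
Start: joints at [1.087, 0.3, 1.521, -0, 1.321, -0.067], TCP at [222.656, 502.905, 177.446] pointing down, gripper open.
Joint ranges: [-3.03, 3.03], [-0.79, 2.21], [0.23, 2.52], [-1.04, 4.18], [0, 3.07], [-2.55, 2.55]. Speed limits (rad/s): [2.22, 2.22, 2.57, 3.14, 3.14, 3.14].

INTERFACE

Orientations are given as [roll, pitch, yaw] about the fixed x, y, z axes, in that order (R = Rz(yaw) Ry(pitch) Rx(roll)).
In Python, from cell import manip gives the robot as it stands.
- The arm moves only by the shell command python3 -m crank 'ROWS' [OPENING] [FORCE]. ROWS is JSON, a list of rows, each an object with "offset": the shift along the world's x, y, z in m, a list of three; "spin": the turn about the world's z in degrees. In form: [{"offset": [dx, dy, dz], "spin": spin}, ...]. A call has exactly 8 rows; each row is the pose to reach, as a shift and turn from the pose measured when the call began; what a row does not reach only later rows make up. A row lasts 1/12 s, in which the tool goes at most 41.7 mm and 7.16 degrees, less where a joint would pass 70% of its speed; a pose out of reach is approached as far as the arm can. A call with a gripper value outside its range is refused whole. OPENING is the opening, from 0 (shut) to 1 (fully open), set as the call begins (- or left out, the last holds). The fingers move at their own pace and stop on an object; FORCE is the grip in N (left out, the last holds). Time passes only in rows, so rows that repeat a pose let the fingers close, or fill a call up. It gives the time, the measured TCP pose, the force and the opening at its end, in the units of the state.
- manip.read_state(): the state, without advancing time (a new reading comes with each control period).
- manip.camera(name): name is "scene" or "top" or "wrist"; returns a dict with "pixels" (400x640x3 uint8, red, green, blue), "fx", "fy", "cx", "cy" (pixels), "extrinsics" (4x4, takes a point from world to camera coordinates); the wrist camera has in their place "hand_eye" (4x4, takes a point from camera to tool coordinates, whose origin is the TCP and whose axes are the flange's). Camera axes: x right, y down, z forward; pixel columns grow to the right and rows downward; lengths in mm; the calibration is good to about 2 mm. The wrist camera is an equidistant fisheye: a pixel r from the principal point sees the ray r / f radians off the axis. A picture is of the moment at which its call begins: read the wrist's pose just before it. There is no depth.
- manip.sign_off(): hands the job in, once; it reports no verdict.
Trained networks look in a picture, given as the dict that the camera call returned (one of the last four; its "shot" number tells which), for a name from the list of things; names that differ only in an ending like _2 or _b are one class to them, and where a whole thing is asked for, a point or a joint stands for the part that bears it (a point fixed in the world has none). Each returns a list of dicts, best first, with "conf" (0 to 1); they miss things now and then, are a little off and sometimes report something else, mostly with a low value. They report only what shows in the picture. A call takes as long as a camera call. They do not tell look-alikes from the thing itself.
- manip.search_frame(picture, name): "location" ([x, y, z] in mm, in world coordinates, good to about 4 mm: the middle of the surface that is visible of it).
- manip.masks_of(picture, name): "mask" (400x640 bool, what is visible of it).
The state is a dict: "clock": time; "joints": joint angles; "qd": joint speeds; "effort": joint torques, N m; "eef_pos": TCP position; "eef_rot": TCP orientation; "wrist_force": force on the tool from outside, world axes, zero at the start; "moment": the same for the moment, N m; "finger_gap": finger opening in mm.
Only numpy, scipy, OpenCV 4.12 (cv2) and the standard library are available. Lean on these libraries where they do the work, as an engineer would, in place of code of your own. Each camera call takes 0.05 s, during which the arm holds its last target. There are 200 camera calls.

TASK

Clear up after game night: take the dice cups out of the candy trays and off the table and nest them all upright in one stack in the middle of the steel coaster, and build the candy tower by stacking every loose tray on the foot's fixed bottom tray. The tower must zigzag so that candy can be reached: the first loose tray is shifted lengthways by 40 mm towards the foot's long projecting end, the next is straight above the bottom tray again, the next shifted out again and so on, each one level, parallel to the bottom tray and resting on the rims of the tray below. Do not knock over the tea glass or the lamp.

Things in the scene. Friction and masses are not known exactly. Their poses are not given: they have to be found in the camera images.
- foot: fixed base of the candy tower: a grey plastic foot plate 200 long (x) x 96 wide (y) x 16 thick with a green bottom tray (140 x 64 x 40, the same shape as the loose trays) fixed on it. Origin: on the table, under the centre of the bottom tray; x along the tray, pointing to the long projecting end of the plate (the plate reaches 120 mm from the origin towards +x, 80 mm towards -x). The bottom tray's rim is 56 mm above the table.
- coaster: fixed round stainless coaster, diameter 110, 5 thick. Origin: centre of the underside, on the table.
- tray1: loose green plastic candy tray, an open rectangular box 140 long (x) x 64 wide (y) x 40 high, walls 7 thick with flat tops, floor 7 thick with a flat underside, 90 g; inside 126 x 50. Origin: centre of the underside, z up; both ends are alike. A dice cup stands in it at the start.
- tray2: loose green plastic candy tray, an open rectangular box 140 long (x) x 64 wide (y) x 40 high, walls 7 thick with flat tops, floor 7 thick with a flat underside, 90 g; inside 126 x 50. Origin: centre of the underside, z up; both ends are alike. A dice cup stands in it at the start.
- tray3: loose green plastic candy tray, an open rectangular box 140 long (x) x 64 wide (y) x 40 high, walls 7 thick with flat tops, floor 7 thick with a flat underside, 90 g; inside 126 x 50. Origin: centre of the underside, z up; both ends are alike. May be absent.
- tray4: loose green plastic candy tray, an open rectangular box 140 long (x) x 64 wide (y) x 40 high, walls 7 thick with flat tops, floor 7 thick with a flat underside, 90 g; inside 126 x 50. Origin: centre of the underside, z up; both ends are alike. May be absent.
- cup1: red plastic dice cup, stepped, open-topped, 100 high, 70 g: foot 42 across below, 50 under the step; step 48 up; barrel above it 62 to 64 across outside, 56 to 58 inside. Nested, a foot drops into the barrel below and the step rests on that rim, so each cup sits 52 above the one below. Origin: centre of the underside, z up to the mouth. Stands on the floor of tray1 at the start.
- cup2: red plastic dice cup, stepped, open-topped, 100 high, 70 g: foot 42 across below, 50 under the step; step 48 up; barrel above it 62 to 64 across outside, 56 to 58 inside. Nested, a foot drops into the barrel below and the step rests on that rim, so each cup sits 52 above the one below. Origin: centre of the underside, z up to the mouth. Stands on the floor of tray2 at the start.
- cup3: red plastic dice cup, stepped, open-topped, 100 high, 70 g: foot 42 across below, 50 under the step; step 48 up; barrel above it 62 to 64 across outside, 56 to 58 inside. Nested, a foot drops into the barrel below and the step rests on that rim, so each cup sits 52 above the one below. Origin: centre of the underside, z up to the mouth. Stands on the table. May be absent.
- cup4: red plastic dice cup, stepped, open-topped, 100 high, 70 g: foot 42 across below, 50 under the step; step 48 up; barrel above it 62 to 64 across outside, 56 to 58 inside. Nested, a foot drops into the barrel below and the step rests on that rim, so each cup sits 52 above the one below. Origin: centre of the underside, z up to the mouth. Stands on the table. May be absent.
- teaglass: bystander: waisted tea glass on a saucer, 100 across, 92 high, far side of the table. Origin: centre of the underside.
- lamp: bystander: battery lamp, round aluminium base with toggle, paper shade, 205 high, 120 across, near the left edge of the table. Origin: centre of the underside.
Not all that is in view belongs to the job. Of the things like the coaster, leave any that is blue; of the rest the larger one is meant.

How it is judged:
By the outcome, as a careful person would: the job done as asked, in the order asked, and still so for the second after the job is handed in, with the robot touching nothing.
Of tray3, tray4, cup3, cup4 only 2 to 3 are there at a start; the rules pass over those that are not, and their reading is None.
At some moment in a run one of tray1, tray2, tray3, tray4 may be knocked a few centimetres aside while the robot is not near it.
It also fails if it takes over 210 s, if anything falls off the work surface, if the arm or the gripper's body presses on something with over 40 N, if the wrist force passes 120 N, or if a joint passes its speed limit or range.

## Working session

There is one attempt and no reset: what is moved stays moved. The work goes in short steps, Python scripts to look and compute and a shell command to move; the robot and the scene stay as the last step left them, time stands still between calls to the robot, and variables do not carry over. Pictures are saved under pics/ and viewed, about 12 in all and at most 16, crops included, and the job is handed in when it is done.

```bash
ls; mkdir -p pics
cat > h.py <<'E'
from cell import manip
import numpy as np, cv2, math
def save(p,name,crop=None):
    im=p["pixels"][...,::-1]
    if crop: im=im[crop[1]:crop[3],crop[0]:crop[2]]; 
    s=min(800/im.shape[1],600/im.shape[0]); cv2.imwrite(f"pics/{name}.png",cv2.resize(im,None,fx=s,fy=s))
def ray(p,u,v,st=None):
    """origin, dir of pixel in world"""
    if "extrinsics" in p:
        E=np.array(p["extrinsics"]); R,t=E[:3,:3],E[:3,3]
        d=np.array([(u-p["cx"])/p["fx"],(v-p["cy"])/p["fy"],1]); return -R.T@t, R.T@d
    x,y=(u-p["cx"])/p["fx"],(v-p["cy"])/p["fy"]; r=math.hypot(x,y)+1e-12
    d=np.array([x/r*math.sin(r),y/r*math.sin(r),math.cos(r)])
    H=np.array(p["hand_eye"]); T=tool(st)
    M=T@H; return M[:3,3],M[:3,:3]@d
def tool(st):
    from scipy.spatial.transform import Rotation as Ro
    T=np.eye(4); T[:3,:3]=Ro.from_euler('xyz',st["eef_rot"]).as_matrix(); T[:3,3]=st["eef_pos"]; return T
def at(p,u,v,z,st=None):
    o,d=ray(p,u,v,st); return (o+d*(z-o[2])/d[2])
def maskrect(p,m,z,st=None):
    """min-area rect in world plane z of mask"""
    c=max(cv2.findContours(m.astype(np.uint8),cv2.RETR_EXTERNAL,cv2.CHAIN_APPROX_NONE)[0],key=cv2.contourArea)
    pts=np.array([at(p,u,v,z,st)[:2] for u,v in c[:,0]],np.float32)
    return cv2.minAreaRect(pts),pts
E
python3 - <<'E'
from h import *
s=manip.read_state(); print(s)
for n in("top","scene"):
    p=manip.camera(n); save(p,n+"0")
    E=np.array(p["extrinsics"]);print(n,p["fx"],p["cx"],p["cy"],-E[:3,:3].T@E[:3,3])
    for k in("foot","coaster","tray1","cup1","teaglass","lamp"):
        for d in manip.search_frame(p,k): print(n,k,round(d["conf"],2),np.round(d["location"],0))
E
```

```text
pics
{'clock': 0.0, 'joints': array([ 1.08743160e+00,  3.00473443e-01,  1.52160319e+00, -8.29536597e-06,
        1.32067557e+00, -6.65855417e-02]), 'qd': array([-2.03744496e-03, -1.89707895e-03, -4.88708517e-04, -2.61992895e-05,
        6.25100289e-04,  5.93326715e-05]), 'effort': array([ 6.63431565e-04, -5.31815815e+01, -3.52724719e+01,  7.09097763e-02,
        2.45465885e-02, -1.37201005e-04]), 'eef_pos': array([222.50818465, 502.65483564, 176.87570736]), 'eef_rot': array([-3.14043514e+00, -6.91349799e-05,  2.72481549e+00]), 'wrist_force': array([ 0.82337635, -0.03486833,  0.21506443]), 'moment': array([ 0.00235781,  0.03936936, -0.01332341]), 'finger_gap': 94.12889804322386}
top 395.0027063728683 318.43944876444846 201.59876760325534 [ 497.02351974   57.92606097 1224.78495012]
top foot 0.7 [455. 330.  18.]
top coaster 0.9 [ 328. -307.   -1.]
top coaster 0.83 [ 470. -312.    4.]
top coaster 0.61 [ 642. -371.    4.]
top coaster 0.22 [430. 123.   5.]
top tray1 0.8 [662. 115.   2.]
top tray1 0.78 [ 450. -111.    7.]
top tray1 0.59 [428. 126.   6.]
top cup1 0.94 [ 657. -264.   58.]
top cup1 0.91 [446. 128.  59.]
top cup1 0.78 [608. 131.  58.]
top cup1 0.6 [613. 432. 176.]
top teaglass 0.77 [764. 102.  10.]
top lamp 0.91 [616. 433. 177.]
scene 406.1267394216965 318.8949184795434 200.2639662099385 [1097.949735    601.29130595  683.09092406]
scene foot 0.65 [460. 323.  24.]
scene coaster 0.91 [ 665. -374.    5.]
scene coaster 0.89 [ 474. -307.    2.]
scene coaster 0.67 [ 330. -302.    7.]
scene tray1 0.96 [ 462. -102.   23.]
scene tray1 0.94 [491. 145.  24.]
scene tray1 0.63 [654. 132.  17.]
scene cup1 0.89 [614. 132.  81.]
scene cup1 0.71 [462. 135.  82.]
scene cup1 0.65 [ 660. -237.   71.]
scene cup1 0.49 [ 474. -308.    0.]
scene teaglass 0.62 [781. 116.  24.]
scene teaglass 0.39 [ 658. -235.   71.]
scene lamp 0.85 [641. 469. 152.]
```

View pics/top0.png

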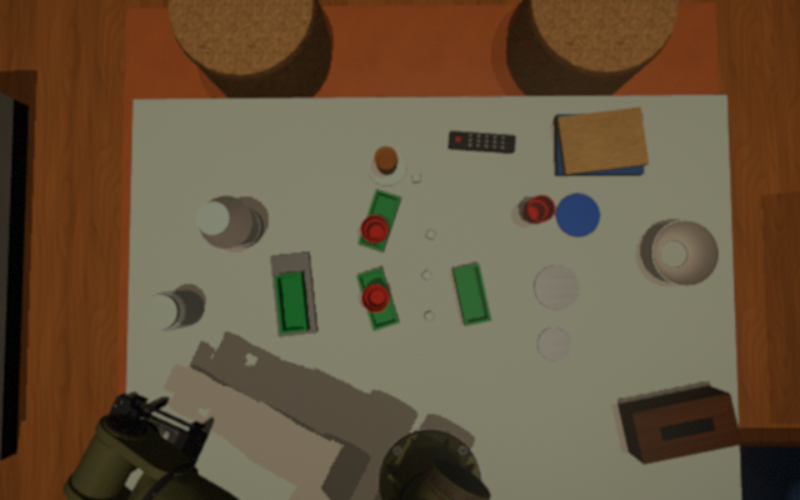

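View pics/scene0.png

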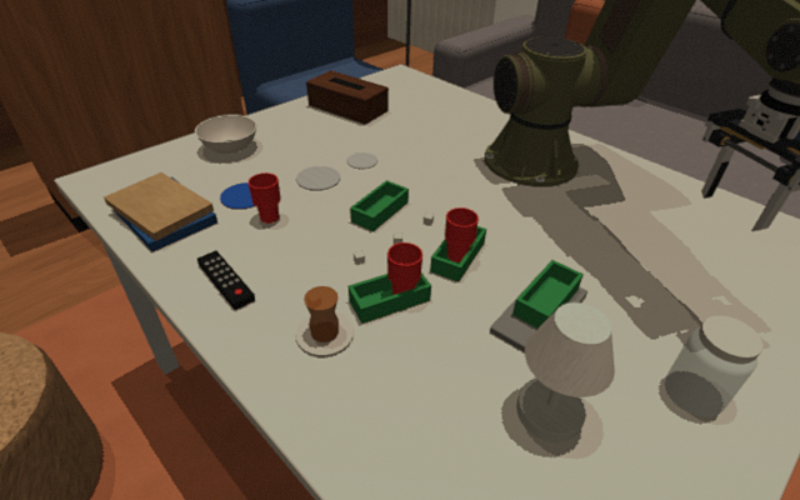

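The top view shows the foot at pixel (293,300) with its long end up (+x). The loose trays are at (380,220) and (378,298), each with a cup, and at (471,293), empty. The third cup is at (540,208) beside the blue coaster. The large steel coaster is at (556,287) and the small decoy at (553,343). The scene view agrees, with the lamp at (565,380) and the tea glass at (322,320).

```bash
python3 - <<'E'
from h import *
p=manip.camera("top")
for k,z in(("foot",16),("coaster",5),("tray1",40),("cup1",100),("lamp",205),("teaglass",92)):
    for d in manip.masks_of(p,k):
        r,pts=maskrect(p,d["mask"],z); print(k,round(d["conf"],2),np.round(r[0]),np.round(r[1]),round(r[2],1))
w=manip.camera("wrist"); print(w["fx"],w["cx"],w["cy"],np.round(w["hand_eye"],3))
E
python3 -m crank '[{"offset":[0.01,-0.02,0.03],"spin":3},{"offset":[0.03,-0.055,0.045],"spin":7},{"offset":[0.05,-0.09,0.06],"spin":11},{"offset":[0.07,-0.123,0.07],"spin":15},{"offset":[0.09,-0.157,0.075],"spin":18},{"offset":[0.11,-0.193,0.08],"spin":21},{"offset":[0.13,-0.23,0.08],"spin":24},{"offset":[0.15,-0.263,0.08],"spin":24}]' 1 20
python3 -m crank '[{"offset":[0.02,-0.035,0],"spin":0},{"offset":[0.04,-0.07,0],"spin":0},{"offset":[0.06,-0.105,0],"spin":0},{"offset":[0.08,-0.14,0],"spin":0},{"offset":[0.10,-0.175,0],"spin":0},{"offset":[0.12,-0.21,0],"spin":0},{"offset":[0.14,-0.245,0],"spin":0},{"offset":[0.16,-0.28,0],"spin":0}]'
```

```text
foot 0.57 [456. 330.] [199. 100.] 6.2
coaster 0.93 [ 648. -369.] [105. 109.] 89.0
coaster 0.91 [ 469. -310.] [108. 109.] 25.5
coaster 0.6 [616. 135.] [68. 65.] 89.8
coaster 0.59 [ 331. -303.] [79. 76.] 44.5
tray1 0.88 [404. 112.] [61. 68.] 19.6
tray1 0.78 [ 453. -101.] [140.  70.] 11.9
tray1 0.75 [661. 110.] [67. 84.] 69.7
cup1 0.87 [447. 126.] [63. 59.] 89.9
cup1 0.74 [ 648. -246.] [60. 73.] 44.6
cup1 0.71 [604. 128.] [62. 61.] 26.5
lamp 0.74 [611. 425.] [142. 107.] 89.8
lamp 0.49 [462. 288.] [167.  82.] 6.0
lamp 0.3 [459. -78.] [121.  59.] 12.1
teaglass 0.89 [753.  99.] [91. 91.] 45.0
309.70691628693146 321.10414589053744 200.3294910805913 [[ 1.00000e-03 -9.57000e-01 -2.89000e-01  8.38910e+01]
 [ 1.00000e+00  1.00000e-03  1.00000e-03  3.26000e-01]
 [-0.00000e+00 -2.89000e-01  9.57000e-01 -2.08724e+02]
 [ 0.00000e+00  0.00000e+00  0.00000e+00  1.00000e+00]]
clock: 1.77
eef_pos: [373.2, 237.9, 258.0]
eef_rot: [3.141, 0.001, -3.136]
wrist_force: [0.4, 0.5, -0.0]
finger_gap: 94.3
clock: 2.43
eef_pos: [533.8, -44.2, 258.1]
eef_rot: [3.141, 0.001, -3.136]
wrist_force: [0.6, 0.7, -0.7]
finger_gap: 94.2
```

```bash
python3 -m crank '[{"offset":[0.016,-0.030,0],"spin":0},{"offset":[0.032,-0.06,0],"spin":0},{"offset":[0.048,-0.095,0],"spin":0},{"offset":[0.064,-0.13,0],"spin":0},{"offset":[0.08,-0.165,0],"spin":0},{"offset":[0.096,-0.19,0],"spin":0},{"offset":[0.11,-0.206,0],"spin":0},{"offset":[0.11,-0.206,0],"spin":0}]'
python3 - <<'E'
from h import *
s=manip.read_state(); w=manip.camera("wrist"); save(w,"w1"); print(np.round(s["eef_pos"],1),s["eef_rot"])
for k,z in(("coaster",5),("tray1",40),("cup1",100)):
    for d in manip.masks_of(w,k):
        r,pts=maskrect(w,d["mask"],z,s); c,R=cv2.minEnclosingCircle(pts);print(k,round(d["conf"],2),np.round(r[0],1),np.round(r[1]),round(r[2],1),np.round(c,1),round(R))
    for d in manip.search_frame(w,k): print(k,np.round(d["location"]))
E
```

```text
clock: 3.1
eef_pos: [644.5, -253.2, 256.0]
eef_rot: [3.14, -0.0, -3.139]
wrist_force: [-0.1, 0.8, -0.1]
finger_gap: 93.5
[ 644.5 -253.2  256. ] [ 3.14049640e+00 -4.30854349e-04 -3.13882982e+00]
coaster 0.9 [ 649.1 -370.5] [108. 107.] 88.2 [ 648.9 -370. ] 56
coaster 0.85 [ 470.  -312.9] [108. 107.] 0.2 [ 470.1 -313.7] 56
coaster [ 468. -312.    5.]
coaster [ 649. -363.    6.]
tray1 0.81 [447.8 110.5] [141.  98.] 16.1 [446.3 114.5] 81
tray1 0.73 [629.  106.8] [ 94. 140.] 72.1 [633.1 106.8] 78
tray1 0.61 [ 458.6 -107.2] [137.  78.] 11.5 [ 459.3 -107.6] 76
tray1 [ 469. -310.    5.]
tray1 [647. 106.  22.]
tray1 [453. -97.  14.]
tray1 [451. 111.  30.]
cup1 0.91 [ 650.4 -253.6] [69. 62.] 0.2 [ 650.6 -253.3] 36
cup1 0.77 [453.9 110.3] [ 62. 117.] 19.6 [453.7 110. ] 59
cup1 0.73 [604.7 110.9] [120.  65.] 82.9 [613.2 109.8] 60
cup1 0.23 [471.6 235.3] [165. 134.] 7.1 [470.4 234.7] 103
cup1 [605. 121.  83.]
cup1 [449. 117.  85.]
cup1 [ 662. -253.   60.]
```

View pics/w1.png

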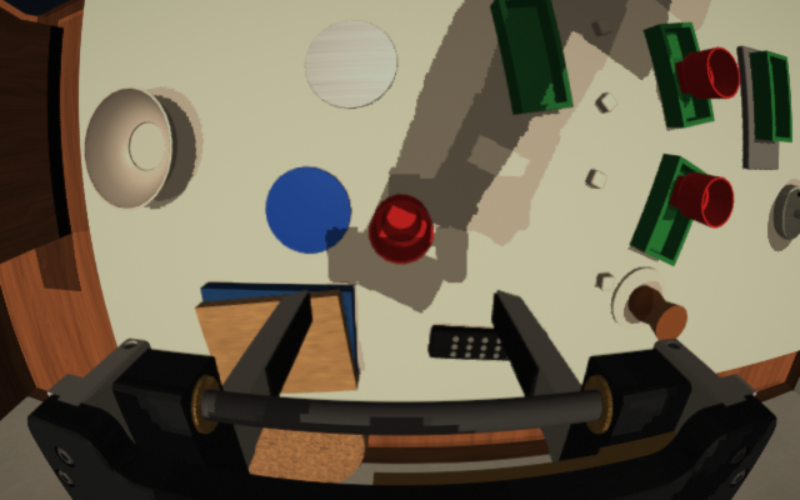

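The wrist view shows cup3 at pixel (401,229), the large steel coaster at (350,64), and the blue coaster at (308,210). Cup3's centre is about (653,-253.5). Next I grasp it and lift.

```bash
python3 -m crank '[{"offset":[0.008,0,-0.025],"spin":0},{"offset":[0.008,0,-0.055],"spin":0},{"offset":[0.008,0,-0.09],"spin":0},{"offset":[0.008,0,-0.125],"spin":0},{"offset":[0.008,0,-0.155],"spin":0},{"offset":[0.008,0,-0.18],"spin":0},{"offset":[0.008,0,-0.198],"spin":0},{"offset":[0.008,0,-0.198],"spin":0}]' 1 20
python3 -m crank '[{"offset":[0,0,0],"spin":0},{"offset":[0,0,0],"spin":0},{"offset":[0,0,0],"spin":0},{"offset":[0,0,0],"spin":0},{"offset":[0,0,0],"spin":0},{"offset":[0,0,0],"spin":0},{"offset":[0,0,0],"spin":0},{"offset":[0,0,0],"spin":0}]' 0.3 20
python3 -m crank '[{"offset":[0,0,0.01],"spin":0},{"offset":[0,0,0.03],"spin":0},{"offset":[-0.005,0,0.06],"spin":0},{"offset":[-0.025,-0.005,0.09],"spin":0},{"offset":[-0.055,-0.015,0.1],"spin":0},{"offset":[-0.09,-0.025,0.1],"spin":0},{"offset":[-0.12,-0.04,0.1],"spin":0},{"offset":[-0.15,-0.05,0.1],"spin":0}]'
```

```text
clock: 4.12
eef_pos: [649.8, -248.0, 57.0]
eef_rot: [3.139, -0.003, -3.135]
wrist_force: [-0.0, 0.5, -0.6]
finger_gap: 94.0
clock: 4.78
eef_pos: [650.3, -248.4, 58.0]
eef_rot: [3.14, -0.001, -3.135]
wrist_force: [0.1, -1.3, 5.8]
finger_gap: 63.6
clock: 5.45
eef_pos: [498.7, -298.9, 158.8]
eef_rot: [3.14, -0.001, -3.135]
wrist_force: [-0.2, 0.2, 0.1]
finger_gap: 63.3
```

```bash
python3 -m crank '[{"offset":[-0.01,-0.005,0],"spin":0},{"offset":[-0.02,-0.01,0],"spin":0},{"offset":[-0.027,-0.014,0],"spin":0},{"offset":[-0.027,-0.014,0],"spin":0},{"offset":[-0.027,-0.014,0],"spin":0},{"offset":[-0.027,-0.014,0],"spin":0},{"offset":[-0.027,-0.014,0],"spin":0},{"offset":[-0.027,-0.014,0],"spin":0}]'
cat >> h.py <<'E'
def fitcircle(p,m,z,st,r0):
    """far-x boundary fit: RANSAC-free LSQ of given radius to pts with robust loss"""
    from scipy.optimize import least_squares
    _,pts=maskrect(p,m,z,st); c0=np.array(cv2.minEnclosingCircle(pts)[0])
    f=least_squares(lambda c:np.hypot(*(pts-c).T)-r0,c0,loss="soft_l1",f_scale=1.0); return f.x,np.median(abs(f.fun))
E
python3 - <<'E'
from h import *
s=manip.read_state(); w=manip.camera("wrist"); save(w,"w2",(120,0,520,330)); print(np.round(s["eef_pos"],1),s["eef_rot"])
zr=s["eef_pos"][2]-57+100
for k,z,r0 in(("coaster",5,55),("cup1",zr,32)):
    for d in manip.masks_of(w,k):
        if d["conf"]>.4: print(k,round(d["conf"],2),fitcircle(w,d["mask"],z,s,r0),maskrect(w,d["mask"],z,s)[0])
E
```

```text
clock: 6.12
eef_pos: [472.2, -312.5, 158.5]
eef_rot: [3.14, -0.001, -3.134]
wrist_force: [-0.9, -0.2, -1.7]
finger_gap: 63.2
[ 472.2 -312.5  158.5] [ 3.13991438e+00 -1.23495347e-03 -3.13409298e+00]
coaster 0.9 (array([ 338.35536639, -291.01061535]), np.float64(11.780188826614548)) ((330.91900634765625, -305.2919006347656), (78.30694580078125, 80.57695007324219), 0.7577317953109741)
coaster 0.7 (array([ 640.15098025, -367.55091043]), np.float64(13.7796530574828)) ((652.2154541015625, -357.6790466308594), (83.32464599609375, 91.9743423461914), 70.82828521728516)
coaster 0.61 (array([ 469.73017641, -313.65282694]), np.float64(1.1794799596032703)) ((459.2763977050781, -312.9776916503906), (108.66710662841797, 87.6773910522461), 87.88275909423828)
cup1 0.95 (array([ 471.68551398, -312.80178032]), np.float64(1.6701902783166886)) ((469.82196044921875, -311.163330078125), (63.3477668762207, 74.85100555419922), 71.24020385742188)
cup1 0.9 (array([515.94242654, -55.77128149]), np.float64(12.075073426316106)) ((515.7265625, -56.619529724121094), (96.39132690429688, 38.94851303100586), 66.39743041992188)
cup1 0.67 (array([426.93301138, -64.20105032]), np.float64(6.430037823572725)) ((424.3956298828125, -64.064208984375), (86.9197769165039, 40.593170166015625), 86.877685546875)
```

View pics/w2.png

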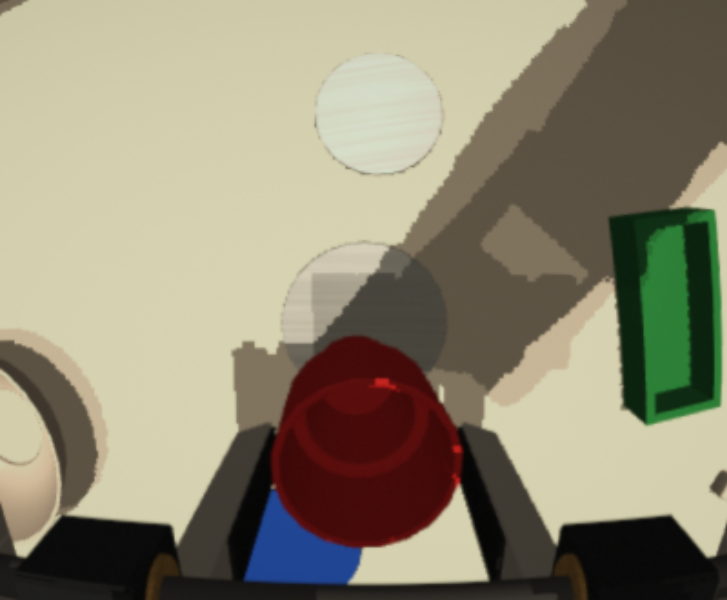

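Run:
```python
from h import *
s=manip.read_state(); w=manip.camera("wrist")
print(s["eef_pos"],at(w,321.9,254.1,s["eef_pos"][2]+42,s),at(w,321.9,300.9,s["eef_pos"][2]+42,s),at(w,321.9,208,s["eef_pos"][2]+42,s))
```

```text
[ 471.91224175 -312.65807783  158.65062527] [ 472.25172498 -312.11676976  200.65062527] [ 506.72129915 -311.79880403  200.65062527] [ 443.10459448 -312.37895799  200.65062527]
```

```bash
python3 -m crank '[{"offset":[-0.005,-0.001,-0.02],"spin":0},{"offset":[-0.005,-0.001,-0.045],"spin":0},{"offset":[-0.005,-0.001,-0.065],"spin":0},{"offset":[-0.005,-0.001,-0.08],"spin":0},{"offset":[-0.005,-0.001,-0.09],"spin":0},{"offset":[-0.005,-0.001,-0.094],"spin":0},{"offset":[-0.005,-0.001,-0.095],"spin":0},{"offset":[-0.005,-0.001,-0.095],"spin":0}]'
python3 -m crank '[{"offset":[0,0,0],"spin":0},{"offset":[0,0,0],"spin":0},{"offset":[0,0,0],"spin":0},{"offset":[0,0,0],"spin":0},{"offset":[0,0,0.03],"spin":0},{"offset":[0,0,0.06],"spin":0},{"offset":[0,0,0.095],"spin":0},{"offset":[0,0,0.13],"spin":0}]' 1
python3 -m crank '[{"offset":[0.005,0.02,0.03],"spin":0},{"offset":[0.01,0.06,0.06],"spin":0},{"offset":[0.03,0.095,0.08],"spin":0},{"offset":[0.05,0.125,0.09],"spin":0},{"offset":[0.07,0.155,0.09],"spin":0},{"offset":[0.09,0.185,0.09],"spin":0},{"offset":[0.105,0.22,0.09],"spin":0},{"offset":[0.12,0.255,0.09],"spin":0}]'
python3 -m crank '[{"offset":[0.003,0.04,0],"spin":0},{"offset":[0.006,0.08,0],"spin":0},{"offset":[0.01,0.12,0],"spin":0},{"offset":[0.013,0.15,0],"spin":0},{"offset":[0.016,0.17,0],"spin":0},{"offset":[0.016,0.185,0],"spin":0},{"offset":[0.016,0.185,0],"spin":0},{"offset":[0.016,0.185,0],"spin":0}]'
python3 - <<'E'
from h import *
s=manip.read_state(); w=manip.camera("wrist"); save(w,"w3"); print(np.round(s["eef_pos"],1),s["eef_rot"])
for k,z,r0 in(("cup1",107,32),("tray1",40,0)):
    for d in manip.masks_of(w,k):
        if d["conf"]>.4: print(k,round(d["conf"],2),fitcircle(w,d["mask"],z,s,r0) if r0 else 0,maskrect(w,d["mask"],z,s)[0])
E
```

```text
clock: 6.98
eef_pos: [467.1, -313.9, 64.3]
eef_rot: [3.141, -0.0, -3.135]
wrist_force: [0.1, -0.5, -0.2]
finger_gap: 63.0
clock: 7.65
eef_pos: [466.8, -313.7, 195.9]
eef_rot: [3.14, -0.001, -3.135]
wrist_force: [1.0, -0.4, -0.2]
finger_gap: 93.6
clock: 8.32
eef_pos: [587.4, -56.9, 286.0]
eef_rot: [3.14, -0.001, -3.135]
wrist_force: [0.9, -0.8, -0.8]
finger_gap: 94.1
clock: 8.98
eef_pos: [603.3, 128.1, 286.0]
eef_rot: [3.141, -0.001, -3.134]
wrist_force: [0.5, -0.5, -1.1]
finger_gap: 94.3
[603.3 128.1 286. ] [ 3.14056936e+00 -5.87626059e-04 -3.13395854e+00]
cup1 0.95 (array([605.14123851, 128.61989572]), np.float64(0.8203788246775865)) ((604.0264282226562, 128.82553100585938), (67.02253723144531, 63.08475112915039), 0.47290390729904175)
cup1 0.68 (array([449.48398384, 126.15318266]), np.float64(0.902084060209333)) ((449.4383850097656, 126.3115234375), (66.09613800048828, 60.203426361083984), 0.5873238444328308)
cup1 0.6 (array([ 473.76956081, -282.20123447]), np.float64(17.610881267206448)) ((473.6009521484375, -280.34796142578125), (137.28175354003906, 59.27922821044922), 84.76371002197266)
tray1 0.98 0 ((485.6184997558594, 137.52496337890625), (54.83946228027344, 66.90567016601562), 14.667346000671387)
tray1 0.73 0 ((669.05419921875, 108.83930206298828), (64.41172790527344, 68.69010925292969), 71.2856216430664)
tray1 0.6 0 ((454.56951904296875, -95.37217712402344), (145.25648498535156, 80.99190521240234), 11.083547592163086)
tray1 0.47 0 ((771.8479614257812, 97.51075744628906), (93.84017181396484, 125.13640594482422), 67.03140258789062)
```

View pics/w3.png

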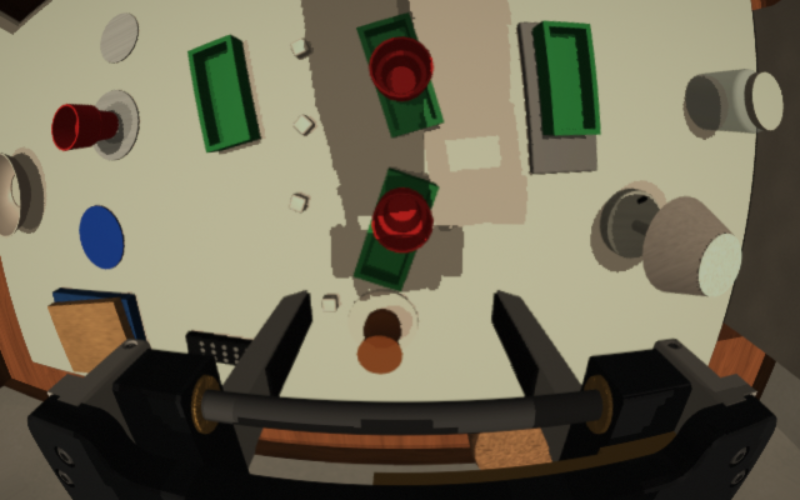

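The cup on the coaster stands upright at pixel (90,127). The cup in the far tray is at (402,218), about (605,129), and the other cup is at (401,68). The tea glass at (382,330) is clear of the fingers.

```bash
python3 -m crank '[{"offset":[0.002,0.001,-0.03],"spin":0},{"offset":[0.002,0.001,-0.07],"spin":0},{"offset":[0.002,0.001,-0.11],"spin":0},{"offset":[0.002,0.001,-0.15],"spin":0},{"offset":[0.002,0.001,-0.185],"spin":0},{"offset":[0.002,0.001,-0.21],"spin":0},{"offset":[0.002,0.001,-0.221],"spin":0},{"offset":[0.002,0.001,-0.221],"spin":0}]' 1 20
python3 -m crank '[{"offset":[0,0,0],"spin":0},{"offset":[0,0,0],"spin":0},{"offset":[0,0,0],"spin":0},{"offset":[0,0,0],"spin":0},{"offset":[0,0,0],"spin":0},{"offset":[0,0,0],"spin":0},{"offset":[0,0,0],"spin":0},{"offset":[0,0,0],"spin":0}]' 0.3 20
python3 -m crank '[{"offset":[0,0,0.01],"spin":0},{"offset":[0,0,0.03],"spin":0},{"offset":[0,0,0.06],"spin":0},{"offset":[0,0,0.1],"spin":0},{"offset":[0,0,0.14],"spin":0},{"offset":[0,-0.02,0.17],"spin":0},{"offset":[0,-0.05,0.18],"spin":0},{"offset":[-0.01,-0.085,0.18],"spin":0}]'
python3 -m crank '[{"offset":[-0.01,-0.04,0],"spin":0},{"offset":[-0.02,-0.08,0],"spin":0},{"offset":[-0.03,-0.12,0],"spin":0},{"offset":[-0.045,-0.155,0],"spin":0},{"offset":[-0.06,-0.19,0],"spin":0},{"offset":[-0.075,-0.225,0],"spin":0},{"offset":[-0.09,-0.26,0],"spin":0},{"offset":[-0.1,-0.295,0],"spin":0}]'
python3 -m crank '[{"offset":[-0.008,-0.03,0],"spin":0},{"offset":[-0.016,-0.05,0],"spin":0},{"offset":[-0.024,-0.06,0],"spin":0},{"offset":[-0.027,-0.062,0],"spin":0},{"offset":[-0.027,-0.062,0],"spin":0},{"offset":[-0.027,-0.062,0],"spin":0},{"offset":[-0.027,-0.062,0],"spin":0},{"offset":[-0.027,-0.062,0],"spin":0}]'
python3 - <<'E'
from h import *
s=manip.read_state(); w=manip.camera("wrist"); save(w,"w4",(120,0,520,330)); print(np.round(s["eef_pos"],1),s["eef_rot"])
for d in manip.masks_of(w,"cup1"):
    print(d["conf"],[np.round(maskrect(w,d["mask"],z,s)[0][0],1) for z in (105,s["eef_pos"][2]+42)])
    ys,xs=np.where(d["mask"]); print(xs.min(),xs.max(),ys.min(),ys.max())
for d in manip.masks_of(w,"coaster"): print(d["conf"],maskrect(w,d["mask"],5,s)[0])
E
```

```text
clock: 9.8
eef_pos: [604.5, 126.8, 63.1]
eef_rot: [3.141, -0.004, -3.137]
wrist_force: [0.8, -0.4, -0.5]
finger_gap: 94.2
clock: 10.47
eef_pos: [605.0, 127.0, 64.1]
eef_rot: [3.141, -0.002, -3.137]
wrist_force: [-0.5, 1.7, 6.0]
finger_gap: 63.9
clock: 11.13
eef_pos: [596.2, 42.0, 247.8]
eef_rot: [3.141, 0.003, -3.135]
wrist_force: [0.3, -0.7, -1.4]
finger_gap: 64.0
clock: 11.8
eef_pos: [494.7, -254.6, 248.7]
eef_rot: [3.141, 0.003, -3.135]
wrist_force: [1.1, 0.5, -0.2]
finger_gap: 63.9
clock: 12.47
eef_pos: [468.2, -315.6, 248.9]
eef_rot: [3.141, 0.003, -3.134]
wrist_force: [0.4, -0.1, -0.0]
finger_gap: 63.9
[ 468.2 -315.6  248.9] [ 3.14106768  0.00338473 -3.13372615]
0.79 [array([444.7,  94.5]), array([ 412.5, -122.2])]
562 608 153 195
0.66 [array([ 557.5, -310.2]), array([ 465.8, -313.4])]
269 372 185 300
0.88 ((331.3295593261719, -305.8355712890625), (80.13136291503906, 78.83749389648438), 0.6448964476585388)
0.72 ((458.248291015625, -310.2548828125), (108.85694122314453, 85.05480194091797), 76.23604583740234)
0.62 ((682.1214599609375, -391.4747619628906), (71.15435791015625, 35.55397033691406), 37.049259185791016)
```

View pics/w4.png

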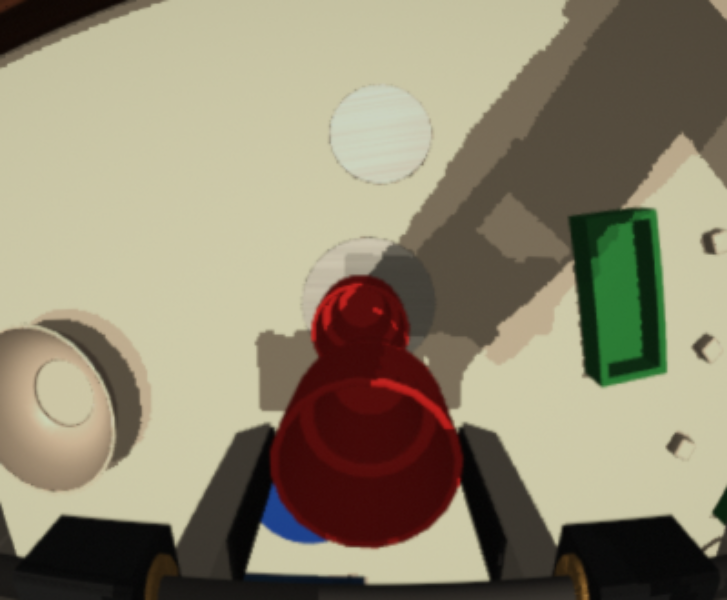

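Run:
```python
from h import *
s=manip.read_state(); w=manip.camera("wrist"); a=w["pixels"].astype(int); m=(a[...,0]>60)&(a[...,0]>2.5*a[...,1])&(a[...,0]>2.5*a[...,2])
print(s["eef_pos"])
for v in list(range(150,196,3))+list(range(240,290,6)):
    x=np.where(m[v,250:400])[0]+250
    if len(x)==0: continue
    z=105 if v<200 else s["eef_pos"][2]+42
    A,B=at(w,x[0]-.5,v,z,s),at(w,x[-1]+.5,v,z,s); print(v,x[0],x[-1],np.round((A+B)[:2]/2,1),round(np.hypot(*(B-A)[:2]),1))
print(at(w,321,180,105,s)[0])
```

```text
[ 467.97043152 -316.06878467  248.80595566]
153 311 326 [ 434.6 -319.1] 18.3
156 306 332 [ 438.1 -318.5] 31.0
159 303 335 [ 441.5 -318.5] 38.0
162 300 337 [ 445.  -319.1] 43.8
165 298 339 [ 448.6 -319. ] 48.5
168 296 341 [ 452.1 -319. ] 53.3
171 294 342 [ 455.6 -319.6] 56.9
174 294 343 [ 459.2 -319. ] 58.2
177 293 344 [ 462.8 -319. ] 60.7
180 292 344 [ 466.4 -319.5] 62.0
183 292 344 [ 470.  -319.5] 62.2
186 292 344 [ 473.6 -319.5] 62.4
189 293 344 [ 477.3 -318.9] 61.3
192 294 342 [ 481.  -319.4] 57.9
195 296 346 [ 484.6 -315.9] 60.5
240 271 371 [ 459.  -316.1] 60.0
246 269 372 [ 463.  -316.4] 62.3
252 269 373 [ 467.1 -316. ] 63.5
258 269 373 [ 471.2 -316. ] 64.0
264 270 372 [ 475.4 -316. ] 63.4
270 273 369 [ 479.6 -315.9] 60.2
276 276 366 [ 483.9 -315.9] 57.0
282 281 362 [ 488.3 -315.5] 51.8
288 287 356 [ 492.8 -315.5] 44.6
466.4200860847226
```

```bash
python3 -m crank '[{"offset":[0,0.03,0],"spin":0},{"offset":[0.02,0.07,0],"spin":0},{"offset":[0.04,0.11,0],"spin":0},{"offset":[0.06,0.14,0],"spin":0},{"offset":[0.06,0.15,0],"spin":0},{"offset":[0.06,0.15,0],"spin":0},{"offset":[0.06,0.15,0],"spin":0},{"offset":[0.06,0.15,0],"spin":0}]'
python3 - <<'E'
from h import *
s=manip.read_state()
for n in("wrist","scene","top"):
  w=manip.camera(n); a=w["pixels"].astype(int); 
  if n=="scene": save(w,"s2",(160,60,420,255))
  if n=="wrist": save(w,"w5",(0,0,400,300))
  for d in manip.masks_of(w,"coaster"):
    r=maskrect(w,d["mask"],5,s)[0]; print(n,"coaster",np.round(r[0],1),np.round(r[1]))
  for d in manip.masks_of(w,"cup1"):
    r=maskrect(w,d["mask"],105,s)[0]; print(n,"cup",np.round(r[0],1),np.round(r[1]),round(r[2]))
E
```

```text
clock: 13.33
eef_pos: [527.5, -167.2, 248.8]
eef_rot: [3.141, 0.003, -3.135]
wrist_force: [-0.2, -0.5, -1.5]
finger_gap: 63.7
wrist coaster [ 469.1 -302.6] [108.  88.]
wrist coaster [ 648.2 -370. ] [107. 108.]
wrist cup [ 617.7 -161.9] [138. 157.] 62
wrist cup [ 469.9 -310.6] [79. 62.] 88
wrist cup [451.2 109.6] [ 65. 103.] 7
scene coaster [ 341.  -299.7] [79. 78.]
scene coaster [ 651.7 -360.6] [107. 110.]
scene coaster [ 411.4 -405.8] [249.  71.]
scene cup [ 514.3 -255.1] [207.  61.] 54
scene cup [490.  154.4] [164.  62.] 32
scene cup [ 339.8 -424.5] [359.  87.] 53
top coaster [ 658.5 -373.2] [111.  87.]
top coaster [ 449.3 -295.8] [98. 48.]
top cup [ 464.3 -300. ] [63. 44.] 73
top cup [447.5 127.4] [59. 59.] 90
```

View pics/w5.png

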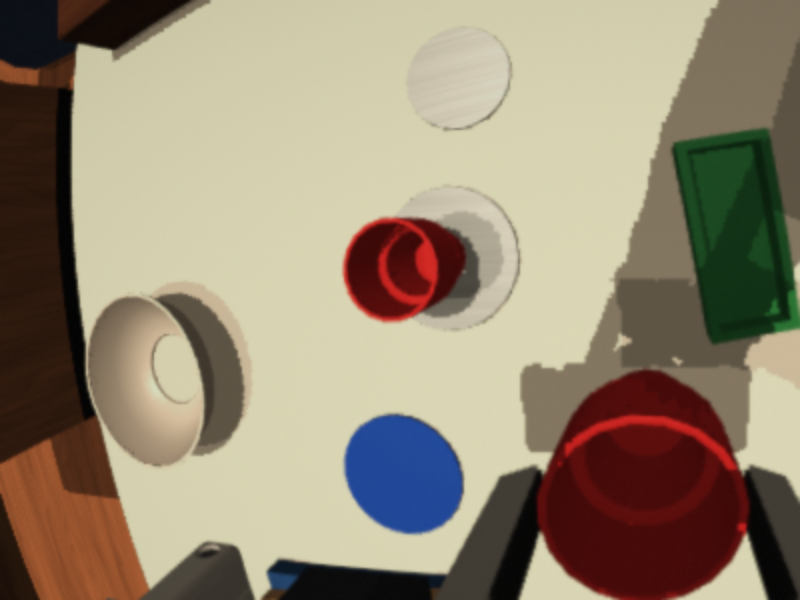

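The cup on the coaster has its rim about 5 mm off in -y: crop pixel (390,270) against a coaster centre near (452,258). I'll nest the second cup now, then grip the lower cup and shift the pair to the middle.

```bash
python3 -m crank '[{"offset":[-0.01,-0.03,0],"spin":0},{"offset":[-0.025,-0.07,0],"spin":0},{"offset":[-0.04,-0.105,0],"spin":0},{"offset":[-0.055,-0.135,0],"spin":0},{"offset":[-0.061,-0.15,0],"spin":0},{"offset":[-0.0615,-0.152,0],"spin":0},{"offset":[-0.0615,-0.152,0],"spin":0},{"offset":[-0.0615,-0.152,0],"spin":0}]'
python3 -m crank '[{"offset":[0,0,-0.02],"spin":0},{"offset":[0,0,-0.05],"spin":0},{"offset":[0,0,-0.07],"spin":0},{"offset":[0,0,-0.085],"spin":0},{"offset":[0,0,-0.1],"spin":0},{"offset":[0,0,-0.11],"spin":0},{"offset":[0,0,-0.118],"spin":0},{"offset":[0,0,-0.118],"spin":0}]'
python3 - <<'E'
from h import *
w=manip.camera("wrist"); save(w,"w6",(120,0,520,330))
p=manip.camera("scene"); save(p,"s6",(180,90,380,240))
E
```

```text
clock: 14.45
eef_pos: [466.7, -317.7, 248.8]
eef_rot: [3.141, 0.003, -3.135]
wrist_force: [0.4, -0.4, -0.1]
finger_gap: 63.8
clock: 15.12
eef_pos: [466.6, -316.8, 129.5]
eef_rot: [3.14, 0.002, -3.134]
wrist_force: [0.5, 0.0, -0.0]
finger_gap: 63.7
```

View pics/s6.png

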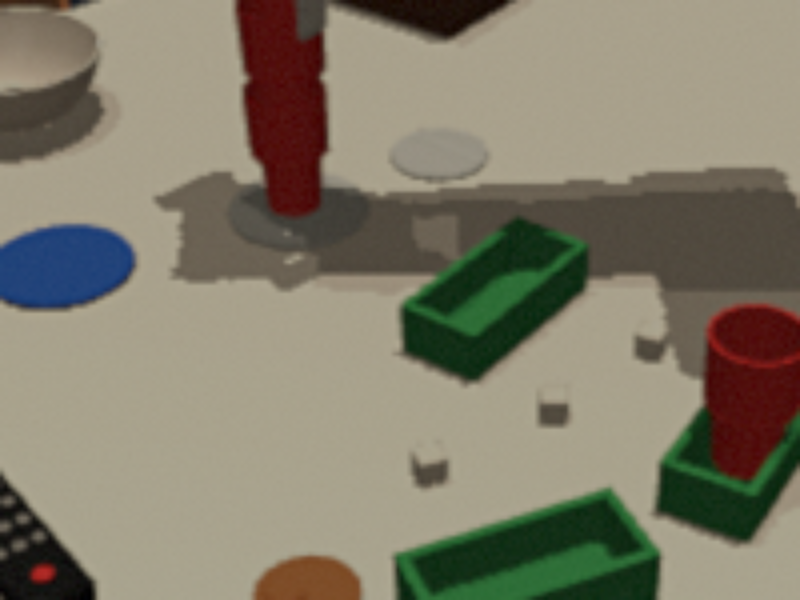

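Cup 2's foot is inside the lower barrel at crop pixel (285,80) with no contact force. Now I lower it fully and release.

```bash
python3 -m crank '[{"offset":[0,-0.001,-0.003],"spin":0},{"offset":[0,-0.002,-0.006],"spin":0},{"offset":[0,-0.002,-0.009],"spin":0},{"offset":[0,-0.002,-0.012],"spin":0},{"offset":[0,-0.002,-0.014],"spin":0},{"offset":[0,-0.002,-0.0145],"spin":0},{"offset":[0,-0.002,-0.0145],"spin":0},{"offset":[0,-0.002,-0.0145],"spin":0}]'
python3 -m crank '[{"offset":[0,0,0],"spin":0},{"offset":[0,0,0],"spin":0},{"offset":[0,0,0],"spin":0},{"offset":[0,0,0],"spin":0},{"offset":[0,0,0],"spin":0},{"offset":[0,0,0],"spin":0},{"offset":[0,0,0],"spin":0},{"offset":[0,0,0],"spin":0}]' 1
python3 - <<'E'
from h import *
s=manip.read_state(); w=manip.camera("wrist"); a=w["pixels"].astype(int); m=(a[...,0]>60)&(a[...,0]>2.5*a[...,1])&(a[...,0]>2.5*a[...,2])
print(s["eef_pos"])
for v in range(230,310,6):
    x=np.where(m[v,250:400])[0]+250
    if len(x)==0: continue
    A,B=at(w,x[0]-.5,v,157,s),at(w,x[-1]+.5,v,157,s); print(v,x[0],x[-1],np.round((A+B)[:2]/2,1),round(np.hypot(*(B-A)[:2]),1))
save(w,"w7",(120,0,520,330))
for d in manip.masks_of(w,"coaster"): print(d["conf"],maskrect(w,d["mask"],5,s)[0])
E
```

```text
clock: 15.88
eef_pos: [467.1, -319.6, 116.9]
eef_rot: [3.141, 0.004, -3.134]
wrist_force: [0.6, 0.2, -0.1]
finger_gap: 63.8
clock: 16.55
eef_pos: [467.1, -319.6, 116.9]
eef_rot: [3.141, 0.004, -3.134]
wrist_force: [-0.3, 0.3, -0.3]
finger_gap: 93.8
[ 467.11289095 -319.59723748  116.88466806]
230 276 366 [ 452.5 -319.7] 53.9
236 274 369 [ 456.4 -319.3] 57.3
242 271 370 [ 460.3 -319.9] 60.2
248 270 372 [ 464.4 -319.6] 62.6
254 271 371 [ 468.5 -319.5] 61.9
260 271 371 [ 472.7 -319.5] 62.4
266 273 369 [ 476.9 -319.5] 60.5
272 275 367 [ 481.2 -319.4] 58.5
278 279 363 [ 485.6 -319.4] 53.9
284 284 358 [ 490.1 -319.4] 48.0
290 293 350 [ 494.6 -319. ] 37.4
296 306 337 [ 499.3 -319. ] 20.8
0.91 ((456.7831115722656, -312.1546630859375), (108.7996826171875, 82.36434173583984), 84.61671447753906)
0.65 ((331.7183837890625, -305.2604064941406), (80.00275421142578, 79.47622680664062), 0.49901941418647766)
0.61 ((618.9548950195312, -369.06353759765625), (107.2929458618164, 53.86314010620117), 89.8493881225586)
```

View pics/w7.png

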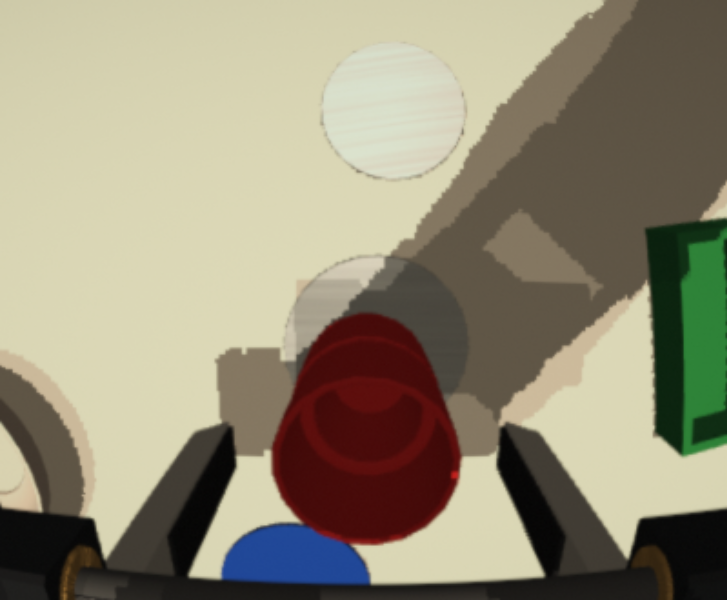

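```bash
python3 -m crank '[{"offset":[0,0,-0.01],"spin":0},{"offset":[0,0,-0.02],"spin":0},{"offset":[0,0,-0.03],"spin":0},{"offset":[0,0,-0.04],"spin":0},{"offset":[0,0,-0.046],"spin":0},{"offset":[0,0,-0.047],"spin":0},{"offset":[0,0,-0.047],"spin":0},{"offset":[0,0,-0.047],"spin":0}]'
python3 -m crank '[{"offset":[0,0,0],"spin":0},{"offset":[0,0,0],"spin":0},{"offset":[0,0,0],"spin":0},{"offset":[0,0,0],"spin":0},{"offset":[0,0,0],"spin":0},{"offset":[0,0,0],"spin":0},{"offset":[0,0,0],"spin":0},{"offset":[0,0,0],"spin":0}]' 0.3 15
python3 -m crank '[{"offset":[0,0,0.002],"spin":0},{"offset":[0,0,0.003],"spin":0},{"offset":[0,0.002,0.003],"spin":0},{"offset":[0.001,0.004,0.003],"spin":0},{"offset":[0.001,0.006,0.003],"spin":0},{"offset":[0.001,0.006,0.003],"spin":0},{"offset":[0.001,0.006,0.001],"spin":0},{"offset":[0.001,0.006,0],"spin":0}]'
python3 -m crank '[{"offset":[0,0,0],"spin":0},{"offset":[0,0,0],"spin":0},{"offset":[0,0,0],"spin":0},{"offset":[0,0,0],"spin":0},{"offset":[0,0,0],"spin":0},{"offset":[0,0,0],"spin":0},{"offset":[0,0,0],"spin":0},{"offset":[0,0,0],"spin":0}]' 1 20
python3 -m crank '[{"offset":[0,0,0.02],"spin":0},{"offset":[0,0,0.05],"spin":0},{"offset":[0,0,0.09],"spin":0},{"offset":[0,0,0.13],"spin":0},{"offset":[0,0,0.17],"spin":0},{"offset":[0,0.02,0.2],"spin":0},{"offset":[0,0.06,0.22],"spin":0},{"offset":[0,0.1,0.22],"spin":0}]'
python3 -m crank '[{"offset":[0,0.04,0],"spin":0},{"offset":[0,0.08,0],"spin":0},{"offset":[0,0.12,0],"spin":0},{"offset":[0,0.16,0],"spin":0},{"offset":[0,0.2,0],"spin":0},{"offset":[-0.01,0.24,0],"spin":0},{"offset":[-0.015,0.275,0],"spin":0},{"offset":[-0.018,0.305,0],"spin":0}]'
python3 -m crank '[{"offset":[0,0.02,0],"spin":0},{"offset":[0,0.03,0],"spin":0},{"offset":[0,0.035,0],"spin":0},{"offset":[0,0.035,0],"spin":0},{"offset":[0,0.035,0],"spin":0},{"offset":[0,0.035,0],"spin":0},{"offset":[0,0.035,0],"spin":0},{"offset":[0,0.035,0],"spin":0}]'
cat >> h.py <<'E'
def red(w,s,z,v0,v1,u0,u1,st=5):
    a=w["pixels"].astype(int); m=(a[...,0]>60)&(a[...,0]>2.5*a[...,1])&(a[...,0]>2.5*a[...,2])
    for v in range(v0,v1,st):
        x=np.where(m[v,u0:u1])[0]+u0
        if len(x)<8: continue
        A,B=at(w,x[0]-.5,v,z,s),at(w,x[-1]+.5,v,z,s); print(v,x[0],x[-1],np.round((A+B)[:2]/2,1),round(np.hypot(*(B-A)[:2]),1))
E
python3 - <<'E'
from h import *
s=manip.read_state(); w=manip.camera("wrist"); save(w,"w8"); print(np.round(s["eef_pos"],1))
for d in manip.masks_of(w,"cup1"): print(d["conf"],maskrect(w,d["mask"],107,s)[0],fitcircle(w,d["mask"],107,s,32))
p=manip.camera("top")
for d in manip.masks_of(p,"coaster"): print("top coaster",maskrect(p,d["mask"],5)[0])
for d in manip.masks_of(p,"cup1"): print("top cup",maskrect(p,d["mask"],157)[0])
save(p,"t8",(230,80,490,275))
E
```

```text
clock: 17.32
eef_pos: [467.3, -319.7, 70.1]
eef_rot: [3.141, 0.004, -3.134]
wrist_force: [-0.2, -0.3, -0.2]
finger_gap: 93.9
clock: 17.98
eef_pos: [467.3, -319.7, 70.3]
eef_rot: [3.141, 0.004, -3.134]
wrist_force: [0.2, 0.7, 0.6]
finger_gap: 64.2
clock: 18.65
eef_pos: [469.1, -315.0, 71.4]
eef_rot: [-3.138, 0.007, -3.134]
wrist_force: [-0.6, -5.7, 11.8]
finger_gap: 64.3
clock: 19.32
eef_pos: [469.1, -314.9, 71.4]
eef_rot: [-3.139, 0.007, -3.134]
wrist_force: [-0.2, -0.2, 0.3]
finger_gap: 94.1
clock: 19.98
eef_pos: [469.5, -216.2, 295.1]
eef_rot: [-3.136, 0.011, -3.136]
wrist_force: [1.0, 1.9, 0.4]
finger_gap: 93.8
clock: 20.65
eef_pos: [450.6, 91.0, 295.4]
eef_rot: [-3.136, 0.012, -3.135]
wrist_force: [0.7, -0.1, 0.7]
finger_gap: 94.0
clock: 21.32
eef_pos: [450.8, 125.3, 295.4]
eef_rot: [-3.136, 0.012, -3.136]
wrist_force: [-0.1, -0.2, 0.3]
finger_gap: 94.3
[450.8 125.3 295.4]
0.96 ((445.7622985839844, 125.5), (64.0980224609375, 62.86128616333008), 0.46058765053749084) (array([446.30926778, 126.16607991]), np.float64(0.8776199827682554))
0.72 ((478.40740966796875, -355.7878723144531), (71.06106567382812, 132.98092651367188), 12.801261901855469) (array([ 477.05691066, -353.36338123]), np.float64(25.490227432243742))
0.67 ((451.4655456542969, -258.1975402832031), (57.50996398925781, 87.13057708740234), 18.75104331970215) (array([ 456.40700421, -259.90473757]), np.float64(6.897990757791494))
top coaster ((648.2656860351562, -370.1636962890625), (107.57455444335938, 108.87384033203125), 88.96534729003906)
top coaster ((331.26397705078125, -304.55865478515625), (78.99168395996094, 78.85469818115234), 89.07049560546875)
top cup ((467.65069580078125, -313.5472717285156), (72.31742095947266, 56.202735900878906), 89.85628509521484)
```

View pics/t8.png

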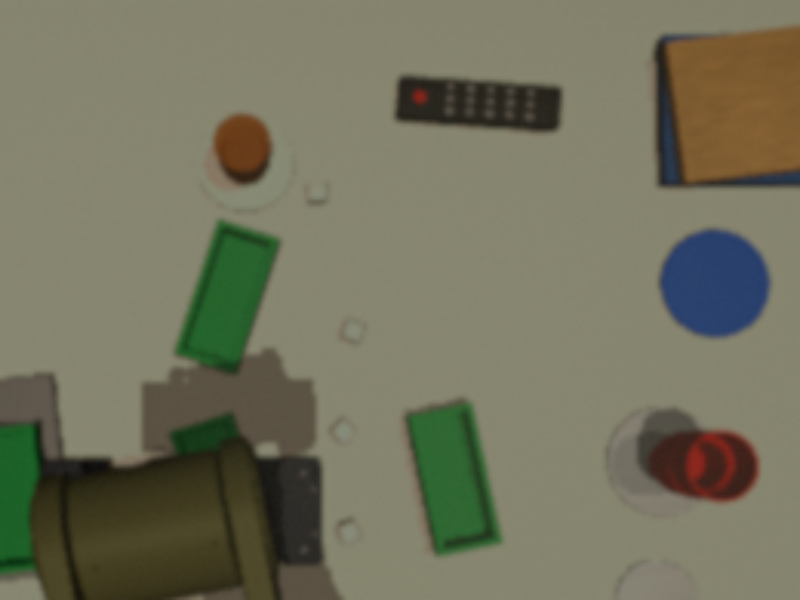

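Run:
```python
from h import *
s=manip.read_state()
p=manip.camera("top"); red(p,None,157,220,246,430,490,3)
q=manip.camera("scene"); print("scene"); red(q,None,157,95,170,180,300,4)
for v,u in((231.4,464.6),):print(at(p,u,v,157))
# coaster in top crop: left 607 right 713 top 405 bottom 517
for u,v in((607,462),(655,405),(660,517)): print(at(p,230+u/3.077,80+v/3.077,5))
save(q,"s8",(190,70,320,167))
```

```text
223 456 465 [ 490.4 -308.7] 26.7
226 454 467 [ 482.4 -308.5] 37.4
229 453 468 [ 474.3 -308.3] 42.7
232 453 468 [ 466.3 -308.2] 42.7
scene
95 240 259 [ 468.5 -314.8] 57.4
99 240 259 [ 483.9 -294.3] 56.5
103 241 259 [ 497.7 -273.5] 52.8
107 241 259 [ 512.2 -254.3] 52.0
111 242 260 [ 524.2 -233.9] 51.2
115 242 260 [ 537.8 -215.9] 50.4
119 242 260 [ 550.9 -198.5] 49.6
123 243 260 [ 562.7 -180.7] 46.3
127 244 260 [ 574.2 -163.4] 43.1
131 246 258 [ 586.3 -147.5] 32.5
135 247 259 [ 596.2 -130.4] 32.0
139 248 259 [ 606.7 -114.6] 29.1
[ 467.8696796  -319.16468193  157.        ]
[ 467.80186124 -258.92590841    5.        ]
[ 524.51838344 -307.61123655    5.        ]
[ 413.10724923 -310.58046788    5.        ]
```

View pics/s8.png

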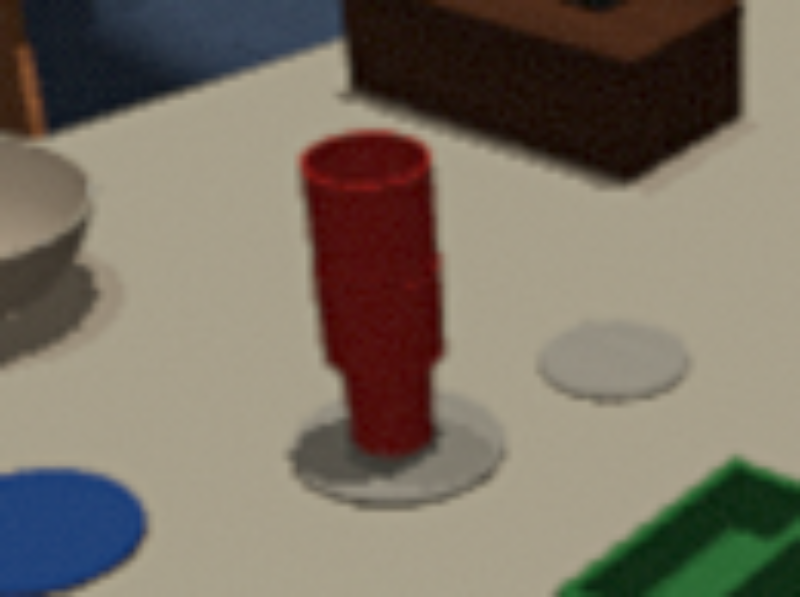

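The pair is upright, but its base in the scene crop at (392,440) is still about 5 mm in -y from the coaster centre at (399,447). I'll put the wrist camera directly over the stack to measure without parallax.

```bash
python3 -m crank '[{"offset":[0.01,-0.04,0],"spin":0},{"offset":[0.02,-0.08,0],"spin":0},{"offset":[0.03,-0.12,0],"spin":0},{"offset":[0.04,-0.16,0],"spin":0},{"offset":[0.05,-0.2,0],"spin":0},{"offset":[0.06,-0.24,0],"spin":0},{"offset":[0.07,-0.28,0],"spin":0},{"offset":[0.08,-0.31,0],"spin":0}]'
python3 -m crank '[{"offset":[0.01,-0.04,0],"spin":0},{"offset":[0.02,-0.08,0],"spin":0},{"offset":[0.022,-0.12,0],"spin":0},{"offset":[0.022,-0.129,0],"spin":0},{"offset":[0.022,-0.129,0],"spin":0},{"offset":[0.022,-0.129,0],"spin":0},{"offset":[0.022,-0.129,0],"spin":0},{"offset":[0.022,-0.129,0],"spin":0}]'
python3 - <<'E'
from h import *
s=manip.read_state(); w=manip.camera("wrist"); save(w,"w9",(220,0,440,180)); print(np.round(s["eef_pos"],1),s["eef_rot"])
red(w,s,157,50,180,250,400,5)
for d in manip.masks_of(w,"coaster"): print(d["conf"],maskrect(w,d["mask"],5,s)[0])
E
```

```text
clock: 22.33
eef_pos: [530.6, -187.1, 295.2]
eef_rot: [-3.136, 0.012, -3.136]
wrist_force: [0.3, 0.1, 0.7]
finger_gap: 94.0
clock: 23.0
eef_pos: [552.9, -314.5, 295.9]
eef_rot: [-3.135, 0.013, -3.135]
wrist_force: [0.9, 0.3, 0.0]
finger_gap: 94.1
[ 552.9 -314.5  295.9] [-3.13543806  0.01258703 -3.13472145]
85 303 333 [ 443.4 -319.5] 34.0
90 297 339 [ 448.9 -319.5] 47.2
95 293 342 [ 454.5 -320. ] 55.0
100 291 344 [ 460.1 -320. ] 59.5
105 290 346 [ 465.6 -319.4] 63.0
110 290 346 [ 471.2 -319.3] 63.1
115 291 345 [ 476.9 -319.3] 61.0
120 293 343 [ 482.5 -319.2] 56.6
125 296 339 [ 488.2 -319.8] 48.9
130 301 335 [ 493.9 -319.2] 39.0
135 310 325 [ 499.6 -319.7] 17.9
0.67 ((470.44805908203125, -300.20758056640625), (106.7833251953125, 81.26954650878906), 0.14477744698524475)
0.62 ((650.2769775390625, -370.3396911621094), (108.58895874023438, 109.50875854492188), 0.43606629967689514)
0.59 ((332.0906677246094, -305.2957763671875), (77.9042739868164, 79.20832061767578), 0.6582502126693726)
```

View pics/w9.png

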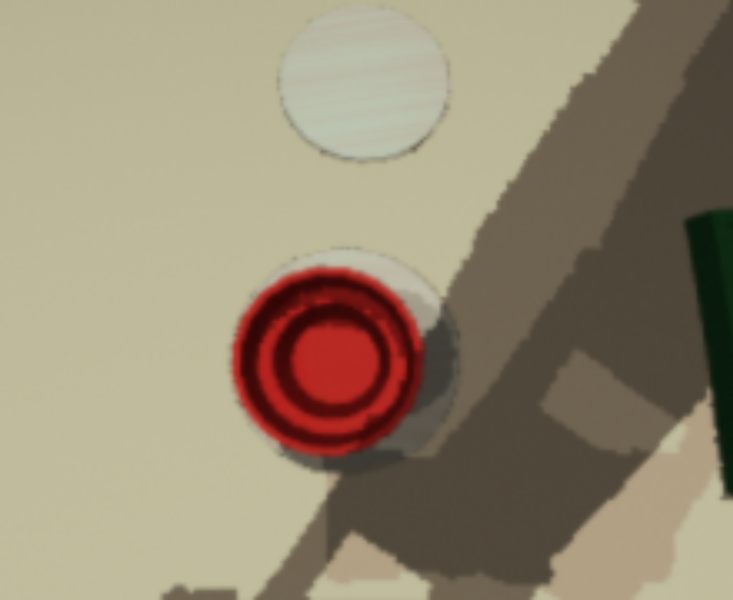

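The overhead view confirms it: the stack centre at crop (328,360) against the coaster at about (349,360), so it stayed at y≈-319.5. I'll regrip more firmly, lift clear, shift, and measure at each step.

```bash
cat > m.py <<'E'
from h import *
import sys
z=float(sys.argv[1]); s=manip.read_state(); w=manip.camera("wrist"); print(np.round(s["eef_pos"],1),np.round(s["wrist_force"],1)); red(w,s,z,242,292,250,400,12)
E
python3 -m crank '[{"offset":[-0.02,-0.005,0],"spin":0},{"offset":[-0.05,-0.005,0],"spin":0},{"offset":[-0.075,-0.005,0],"spin":0},{"offset":[-0.085,-0.005,0],"spin":0},{"offset":[-0.085,-0.005,0],"spin":0},{"offset":[-0.085,-0.005,0],"spin":0},{"offset":[-0.085,-0.005,-0.02],"spin":0},{"offset":[-0.085,-0.005,-0.04],"spin":0}]'
python3 -m crank '[{"offset":[0,0,-0.03],"spin":0},{"offset":[0,0,-0.07],"spin":0},{"offset":[0,0,-0.11],"spin":0},{"offset":[0,0,-0.14],"spin":0},{"offset":[0,0,-0.165],"spin":0},{"offset":[0,0,-0.175],"spin":0},{"offset":[0,0,-0.18],"spin":0},{"offset":[0,0,-0.18],"spin":0}]'
python3 m.py 157
python3 -m crank '[{"offset":[0,0,0],"spin":0},{"offset":[0,0,0],"spin":0},{"offset":[0,0,0],"spin":0},{"offset":[0,0,0],"spin":0},{"offset":[0,0,0],"spin":0},{"offset":[0,0,0],"spin":0},{"offset":[0,0,0],"spin":0},{"offset":[0,0,0],"spin":0}]' 0.3 30
python3 m.py 157
python3 -m crank '[{"offset":[0,0,0.005],"spin":0},{"offset":[0,0,0.01],"spin":0},{"offset":[0,0,0.01],"spin":0},{"offset":[0,0,0.01],"spin":0},{"offset":[0,0,0.01],"spin":0},{"offset":[0,0,0.01],"spin":0},{"offset":[0,0,0.01],"spin":0},{"offset":[0,0,0.01],"spin":0}]'
python3 m.py 167
```

```text
clock: 23.77
eef_pos: [469.1, -319.7, 256.0]
eef_rot: [-3.134, 0.014, -3.134]
wrist_force: [0.1, -0.0, -0.5]
finger_gap: 93.8
clock: 24.43
eef_pos: [469.7, -319.5, 75.8]
eef_rot: [-3.134, 0.014, -3.133]
wrist_force: [-0.9, 0.2, 0.4]
finger_gap: 93.9
[ 469.7 -319.5   75.8] [-0.9  0.2  0.4]
242 271 371 [ 443.  -319.1] 45.9
254 265 375 [ 449.2 -319.5] 51.4
266 260 380 [ 455.7 -319.5] 57.3
278 257 383 [ 462.5 -319.5] 61.4
290 257 383 [ 469.6 -319.4] 62.8
clock: 25.15
eef_pos: [470.0, -319.9, 77.1]
eef_rot: [-3.133, 0.016, -3.134]
wrist_force: [-0.8, 0.9, 2.8]
finger_gap: 63.9
[ 470.  -319.9   77.1] [-0.8  0.9  2.8]
242 271 372 [ 443.8 -319.2] 46.8
254 266 377 [ 450.1 -319.1] 52.4
266 260 381 [ 456.7 -319.6] 58.3
278 257 384 [ 463.6 -319.5] 62.6
290 258 384 [ 470.8 -319.2] 63.5
clock: 25.87
eef_pos: [470.0, -319.9, 87.0]
eef_rot: [-3.133, 0.015, -3.134]
wrist_force: [-0.1, -0.1, -0.2]
finger_gap: 63.8
[ 470.  -319.9   87. ] [-0.1 -0.1 -0.2]
242 271 372 [ 443.7 -319.2] 46.8
254 266 377 [ 450.  -319.1] 52.4
266 260 381 [ 456.6 -319.6] 58.3
278 257 384 [ 463.5 -319.5] 62.5
290 258 384 [ 470.6 -319.2] 63.4
```

```bash
python3 -m crank '[{"offset":[0,0.003,0],"spin":0},{"offset":[0.001,0.006,0],"spin":0},{"offset":[0.001,0.006,0],"spin":0},{"offset":[0.001,0.006,0],"spin":0},{"offset":[0.001,0.006,0],"spin":0},{"offset":[0.001,0.006,0],"spin":0},{"offset":[0.001,0.006,0],"spin":0},{"offset":[0.001,0.006,0],"spin":0}]'
python3 m.py 167
python3 -m crank '[{"offset":[0,0,-0.002],"spin":0},{"offset":[0,0,-0.004],"spin":0},{"offset":[0,0,-0.006],"spin":0},{"offset":[0,0,-0.008],"spin":0},{"offset":[0,0,-0.009],"spin":0},{"offset":[0,0,-0.0095],"spin":0},{"offset":[0,0,-0.0095],"spin":0},{"offset":[0,0,-0.0095],"spin":0}]'
python3 m.py 157
python3 -m crank '[{"offset":[0,0,0],"spin":0},{"offset":[0,0,0],"spin":0},{"offset":[0,0,0],"spin":0},{"offset":[0,0,0],"spin":0},{"offset":[0,0,0],"spin":0},{"offset":[0,0,0],"spin":0},{"offset":[0,0,0],"spin":0},{"offset":[0,0,0],"spin":0}]' 1 30
python3 m.py 157
```

```text
clock: 26.58
eef_pos: [471.0, -313.9, 87.0]
eef_rot: [-3.133, 0.015, -3.134]
wrist_force: [-0.2, 0.4, -1.0]
finger_gap: 64.1
[ 471.  -313.9   87. ] [-0.2  0.4 -1. ]
242 271 372 [ 444.7 -313.2] 46.8
254 266 377 [ 451.  -313.2] 52.4
266 260 381 [ 457.6 -313.6] 58.3
278 257 384 [ 464.5 -313.6] 62.5
290 258 384 [ 471.6 -313.3] 63.4
clock: 27.3
eef_pos: [471.1, -314.3, 77.9]
eef_rot: [-3.133, 0.016, -3.134]
wrist_force: [-1.6, -1.9, 3.8]
finger_gap: 63.9
[ 471.1 -314.3   77.9] [-1.6 -1.9  3.8]
242 271 372 [ 445.2 -313.5] 47.1
254 266 377 [ 451.6 -313.5] 52.7
266 260 381 [ 458.2 -313.9] 58.7
278 257 384 [ 465.1 -313.9] 62.9
290 258 384 [ 472.4 -313.6] 63.8
clock: 28.02
eef_pos: [471.1, -314.2, 77.9]
eef_rot: [-3.133, 0.016, -3.134]
wrist_force: [-0.3, -0.1, 0.2]
finger_gap: 94.1
[ 471.1 -314.2   77.9] [-0.3 -0.1  0.2]
242 265 366 [ 445.3 -316.3] 47.1
254 258 370 [ 451.6 -317. ] 53.3
266 253 373 [ 458.2 -317.6] 58.2
278 251 376 [ 465.2 -317.4] 62.0
290 252 376 [ 472.4 -317.1] 62.9
```

```bash
python3 -m crank '[{"offset":[0,-0.003,0],"spin":0},{"offset":[0,-0.003,0],"spin":0},{"offset":[0,-0.003,0],"spin":0},{"offset":[0,-0.003,0],"spin":0},{"offset":[0,-0.003,0],"spin":0},{"offset":[0,-0.003,0],"spin":0},{"offset":[0,-0.003,0],"spin":0},{"offset":[0,-0.003,0],"spin":0}]' 0.3 20
python3 m.py 157
python3 -m crank '[{"offset":[0,0,0.003],"spin":0},{"offset":[0,0,0.006],"spin":0},{"offset":[0,0,0.006],"spin":0},{"offset":[0,0.003,0.006],"spin":0},{"offset":[0,0.0065,0.006],"spin":0},{"offset":[0,0.0065,0.006],"spin":0},{"offset":[0,0.0065,0.006],"spin":0},{"offset":[0,0.0065,0.006],"spin":0}]'
python3 m.py 163
python3 -m crank '[{"offset":[0,0,-0.001],"spin":0},{"offset":[0,0,-0.002],"spin":0},{"offset":[0,0,-0.003],"spin":0},{"offset":[0,0,-0.004],"spin":0},{"offset":[0,0,-0.005],"spin":0},{"offset":[0,0,-0.0055],"spin":0},{"offset":[0,0,-0.0055],"spin":0},{"offset":[0,0,-0.0055],"spin":0}]'
python3 m.py 157
python3 -m crank '[{"offset":[0,0,0],"spin":0},{"offset":[0,0,0],"spin":0},{"offset":[0,0,0],"spin":0},{"offset":[0,0,0],"spin":0},{"offset":[0,0,0],"spin":0},{"offset":[0,0,0],"spin":0},{"offset":[0,0,0],"spin":0},{"offset":[0,0,0],"spin":0}]' 1 30
python3 m.py 157
```

```text
clock: 28.73
eef_pos: [471.1, -317.2, 77.9]
eef_rot: [-3.133, 0.016, -3.134]
wrist_force: [-0.4, -0.7, 0.3]
finger_gap: 63.9
[ 471.1 -317.2   77.9] [-0.4 -0.7  0.3]
242 271 373 [ 445.2 -316.2] 47.5
254 265 377 [ 451.6 -316.7] 53.2
266 259 381 [ 458.2 -317.1] 59.2
278 257 384 [ 465.1 -316.8] 62.9
290 258 384 [ 472.3 -316.5] 63.8
clock: 29.45
eef_pos: [471.1, -310.6, 83.9]
eef_rot: [-3.133, 0.016, -3.133]
wrist_force: [0.1, -0.3, -0.5]
finger_gap: 64.5
[ 471.1 -310.6   83.9] [ 0.1 -0.3 -0.5]
242 271 373 [ 445.2 -309.7] 47.5
254 265 377 [ 451.6 -310.1] 53.2
266 259 381 [ 458.2 -310.5] 59.2
278 257 384 [ 465.1 -310.3] 62.9
290 258 384 [ 472.4 -309.9] 63.8
clock: 30.17
eef_pos: [471.8, -311.7, 79.4]
eef_rot: [-3.13, 0.018, -3.134]
wrist_force: [0.1, -2.8, 7.3]
finger_gap: 63.9
[ 471.8 -311.7   79.4] [ 0.1 -2.8  7.3]
242 271 373 [ 446.4 -310.5] 48.1
254 265 377 [ 452.8 -311. ] 53.8
266 259 381 [ 459.5 -311.4] 59.8
278 257 384 [ 466.5 -311.1] 63.7
290 258 384 [ 473.8 -310.8] 64.6
clock: 30.88
eef_pos: [471.7, -311.6, 79.3]
eef_rot: [-3.13, 0.018, -3.134]
wrist_force: [0.4, -0.7, -0.6]
finger_gap: 94.3
[ 471.7 -311.6   79.3] [ 0.4 -0.7 -0.6]
242 258 361 [ 446.5 -316.5] 48.7
254 250 364 [ 452.9 -317.8] 55.0
266 250 367 [ 459.6 -317.1] 57.5
278 250 369 [ 466.5 -316.7] 59.7
290 250 368 [ 473.8 -317.1] 60.5
```

```bash
python3 -m crank '[{"offset":[0,-0.004,0.005],"spin":0},{"offset":[0,-0.004,0.03],"spin":0},{"offset":[0,-0.004,0.07],"spin":0},{"offset":[0,-0.004,0.11],"spin":0},{"offset":[0,-0.004,0.15],"spin":0},{"offset":[0,0.0,0.19],"spin":0},{"offset":[0,0.03,0.21],"spin":0},{"offset":[0,0.07,0.215],"spin":0}]' 1 20
python3 -m crank '[{"offset":[0,0.04,0],"spin":0},{"offset":[0,0.08,0],"spin":0},{"offset":[0,0.12,0],"spin":0},{"offset":[-0.01,0.16,0],"spin":0},{"offset":[-0.015,0.2,0],"spin":0},{"offset":[-0.02,0.24,0],"spin":0},{"offset":[-0.025,0.275,0],"spin":0},{"offset":[-0.025,0.305,0],"spin":0}]'
python3 -m crank '[{"offset":[0,0.03,0],"spin":0},{"offset":[0,0.05,0],"spin":0},{"offset":[0,0.062,-0.01],"spin":0},{"offset":[0,0.062,-0.04],"spin":0},{"offset":[0,0.062,-0.06],"spin":0},{"offset":[0,0.062,-0.06],"spin":0},{"offset":[0,0.062,-0.06],"spin":0},{"offset":[0,0.062,-0.06],"spin":0}]'
python3 - <<'E'
from h import *
s=manip.read_state(); w=manip.camera("wrist"); print(np.round(s["eef_pos"],1),s["eef_rot"]); red(w,s,107,150,290,240,400,6)
p=manip.camera("top")
for d in manip.masks_of(p,"cup1"): print("top cup",maskrect(p,d["mask"],157)[0])
E
```

```text
clock: 31.6
eef_pos: [472.1, -243.0, 298.6]
eef_rot: [-3.127, 0.023, -3.136]
wrist_force: [0.5, 0.9, -0.1]
finger_gap: 94.2
clock: 32.27
eef_pos: [446.2, 64.0, 299.5]
eef_rot: [-3.127, 0.024, -3.136]
wrist_force: [0.2, 0.1, 0.1]
finger_gap: 94.1
clock: 32.93
eef_pos: [446.8, 125.9, 241.2]
eef_rot: [-3.128, 0.026, -3.136]
wrist_force: [-0.3, -0.6, 0.5]
finger_gap: 94.2
[446.8 125.9 241.2] [-3.12765192  0.02581307 -3.13607108]
156 313 335 [418.3 127.2] 25.6
162 303 343 [425.1 126.2] 45.9
168 300 347 [432.  126.8] 54.1
174 298 349 [438.9 126.8] 58.9
180 296 350 [445.9 126.3] 62.6
186 296 350 [453.  126.4] 63.0
192 299 348 [460.2 127. ] 57.6
198 303 344 [467.5 127.1] 48.6
204 310 338 [474.8 127.7] 33.8
top cup ((470.34259033203125, -309.6209411621094), (75.0520248413086, 61.57490158081055), 89.85221099853516)
top cup ((474.199951171875, -266.65765380859375), (21.986312866210938, 46.65687561035156), 82.25702667236328)
```

```bash
python3 -m crank '[{"offset":[0,0,0],"spin":0},{"offset":[0,0,0],"spin":0},{"offset":[0,0,0],"spin":0},{"offset":[0,0.001,0],"spin":0},{"offset":[0,0.001,-0.03],"spin":0},{"offset":[0,0.001,-0.07],"spin":0},{"offset":[0,0.001,-0.11],"spin":0},{"offset":[0,0.001,-0.15],"spin":0}]' 1 20
python3 -m crank '[{"offset":[0,0,-0.02],"spin":0},{"offset":[0,0,-0.025],"spin":0},{"offset":[0,0,-0.025],"spin":0},{"offset":[0,0,-0.025],"spin":0},{"offset":[0,0,-0.025],"spin":0},{"offset":[0,0,-0.025],"spin":0},{"offset":[0,0,-0.025],"spin":0},{"offset":[0,0,-0.025],"spin":0}]' 1 20
```

```text
clock: 33.75
eef_pos: [446.6, 127.0, 89.5]
eef_rot: [-3.128, 0.027, -3.136]
wrist_force: [1.7, -0.1, -1.1]
finger_gap: 94.0
clock: 34.42
eef_pos: [446.9, 127.1, 65.2]
eef_rot: [-3.128, 0.028, -3.136]
wrist_force: [-0.5, 0.9, -0.1]
finger_gap: 93.6
```

```bash
python3 -m crank '[{"offset":[0,0,0],"spin":0},{"offset":[0,0,0],"spin":0},{"offset":[0,0,0],"spin":0},{"offset":[0,0,0],"spin":0},{"offset":[0,0,0],"spin":0},{"offset":[0,0,0.005],"spin":0},{"offset":[0,0,0.03],"spin":0},{"offset":[0,0,0.07],"spin":0}]' 0.3 20
python3 -m crank '[{"offset":[0,0,0.04],"spin":0},{"offset":[0,-0.01,0.08],"spin":0},{"offset":[0,-0.04,0.105],"spin":0},{"offset":[0,-0.08,0.115],"spin":0},{"offset":[0.004,-0.12,0.115],"spin":0},{"offset":[0.008,-0.16,0.115],"spin":0},{"offset":[0.012,-0.2,0.115],"spin":0},{"offset":[0.016,-0.24,0.115],"spin":0}]'
python3 -m crank '[{"offset":[0,-0.04,0],"spin":0},{"offset":[0,-0.08,0],"spin":0},{"offset":[0.003,-0.12,0],"spin":0},{"offset":[0.005,-0.16,0],"spin":0},{"offset":[0.007,-0.19,0],"spin":0},{"offset":[0.007,-0.202,0],"spin":0},{"offset":[0.007,-0.202,0],"spin":0},{"offset":[0.007,-0.202,0],"spin":0}]'
python3 - <<'E'
from h import *
s=manip.read_state(); w=manip.camera("wrist"); print(np.round(s["eef_pos"],1),s["eef_rot"],s["finger_gap"]); red(w,s,157,130,210,240,420,5);print(); red(w,s,s["eef_pos"][2]+42,240,300,240,420,8)
E
```

```text
clock: 35.08
eef_pos: [445.0, 126.7, 133.5]
eef_rot: [-3.127, 0.022, -3.136]
wrist_force: [0.5, -0.2, -1.0]
finger_gap: 62.2
clock: 35.75
eef_pos: [460.6, -115.3, 249.1]
eef_rot: [-3.127, 0.022, -3.136]
wrist_force: [1.5, 0.3, -1.0]
finger_gap: 62.2
clock: 36.42
eef_pos: [467.4, -316.8, 248.9]
eef_rot: [-3.127, 0.022, -3.137]
wrist_force: [-0.6, -0.2, -1.3]
finger_gap: 62.1
[ 467.4 -316.8  248.9] [-3.12739858  0.02204848 -3.13653606] 62.14294945059038
150 316 328 [ 425.2 -317.3] 12.6
155 307 336 [ 430.1 -317.8] 29.3
160 303 340 [ 435.1 -317.8] 37.2
165 299 343 [ 440.1 -318.2] 44.3
170 297 346 [ 445.1 -317.7] 49.4
175 295 347 [ 450.2 -318.2] 52.6
180 293 349 [ 455.3 -318.2] 56.9
185 292 351 [ 460.5 -317.6] 60.2
190 291 352 [ 465.7 -317.6] 62.5
195 291 352 [ 471.  -317.6] 62.8
200 290 352 [ 476.3 -318.1] 64.1
205 287 355 [ 481.7 -318. ] 70.7

240 271 370 [ 457.7 -316.6] 59.3
248 270 372 [ 463.  -316.2] 61.8
256 270 372 [ 468.5 -316.2] 62.6
264 271 371 [ 474.1 -316.2] 62.2
272 274 368 [ 479.9 -316.1] 59.2
280 279 362 [ 485.8 -316.4] 53.0
288 288 353 [ 491.8 -316.4] 42.1
296 302 338 [ 498.  -316.6] 23.9
```

```bash
python3 -m crank '[{"offset":[0.0015,-0.001,-0.02],"spin":0},{"offset":[0.0015,-0.001,-0.04],"spin":0},{"offset":[0.0015,-0.001,-0.05],"spin":0},{"offset":[0.0015,-0.001,-0.058],"spin":0},{"offset":[0.0015,-0.001,-0.064],"spin":0},{"offset":[0.0015,-0.001,-0.069],"spin":0},{"offset":[0.0015,-0.001,-0.069],"spin":0},{"offset":[0.0015,-0.001,-0.069],"spin":0}]'
python3 -m crank '[{"offset":[0,0,-0.002],"spin":0},{"offset":[0,0,-0.004],"spin":0},{"offset":[0,0,-0.006],"spin":0},{"offset":[0,0,-0.008],"spin":0},{"offset":[0,0,-0.0095],"spin":0},{"offset":[0,0,-0.0105],"spin":0},{"offset":[0,0,-0.0105],"spin":0},{"offset":[0,0,-0.0105],"spin":0}]'
python3 - <<'E'
from h import *
p=manip.camera("scene"); save(p,"s10",(190,50,320,147))
E
```

```text
clock: 37.13
eef_pos: [469.3, -317.1, 180.7]
eef_rot: [-3.127, 0.023, -3.135]
wrist_force: [-0.1, -0.0, -0.8]
finger_gap: 62.4
clock: 37.8
eef_pos: [469.3, -317.2, 170.2]
eef_rot: [-3.127, 0.023, -3.135]
wrist_force: [0.0, -0.7, -0.6]
finger_gap: 62.3
```

View pics/s10.png

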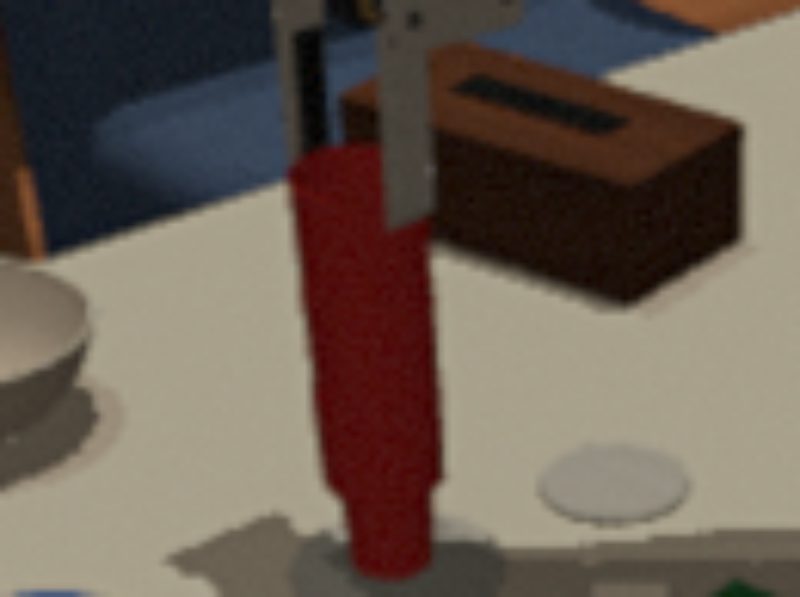

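The third cup is nested in the stack at crop (370,300). I'll release it and go over to the right tray.

```bash
python3 -m crank '[{"offset":[0,0,0],"spin":0},{"offset":[0,0,0],"spin":0},{"offset":[0,0,0],"spin":0},{"offset":[0,0,0],"spin":0},{"offset":[0,0,0],"spin":0},{"offset":[0,0,0.02],"spin":0},{"offset":[0,0,0.05],"spin":0},{"offset":[0,0,0.09],"spin":0}]' 1 20
python3 -m crank '[{"offset":[0,0,0.03],"spin":0},{"offset":[0,0.04,0.03],"spin":2},{"offset":[0,0.08,0.03],"spin":4},{"offset":[0,0.12,0.03],"spin":6},{"offset":[0,0.16,0.02],"spin":8},{"offset":[-0.01,0.19,0.01],"spin":10},{"offset":[-0.014,0.21,0],"spin":12},{"offset":[-0.014,0.214,0],"spin":12}]'
python3 -m crank '[{"offset":[0,0,0],"spin":0},{"offset":[0,0,0],"spin":0},{"offset":[0,0,0],"spin":0},{"offset":[0,0,0],"spin":0},{"offset":[0,0,0],"spin":0},{"offset":[0,0,0],"spin":0},{"offset":[0,0,0],"spin":0},{"offset":[0,0,0],"spin":0}]'
cat > t.py <<'E'
from h import *
from scipy.optimize import least_squares
import sys
# fit tray rim rectangle outline (140x64 at z) to green pixels (component nearest guess)
def project(p,s,P):
    """world->pixel for wrist"""
    M=tool(s)@np.array(p["hand_eye"]) if "hand_eye" in p else np.linalg.inv(np.array(p["extrinsics"]))
    Q=(np.linalg.inv(M)@np.c_[P,np.ones(len(P))].T).T[:,:3]
    if "hand_eye" in p:
        r=np.hypot(Q[:,0],Q[:,1]); th=np.arctan2(r,Q[:,2]); return np.c_[p["cx"]+p["fx"]*th*Q[:,0]/r,p["cy"]+p["fy"]*th*Q[:,1]/r]
    return np.c_[p["cx"]+p["fx"]*Q[:,0]/Q[:,2],p["cy"]+p["fy"]*Q[:,1]/Q[:,2]]
def box(c,z0,h,L=140,W=64,cx=0):
    x,y,a=c; R=np.array([[np.cos(a),-np.sin(a)],[np.sin(a),np.cos(a)]])
    return np.array([np.r_[R@[cx+i*L/2,j*W/2]+[x,y],z] for z in(z0,z0+h) for i in(-1,1) for j in(-1,1)])
def fit(p,s,g,z0=0,h=40,n="tray1"):
    a=p["pixels"].astype(int); m=((a[...,1]>1.5*a[...,0])&(a[...,1]>1.5*a[...,2])&(a[...,1]>18)).astype(np.uint8)
    m=cv2.morphologyEx(m,cv2.MORPH_CLOSE,np.ones((5,5)))
    hull=lambda c:cv2.convexHull(project(p,s,box(c,z0,h)).astype(np.float32))
    G=np.array([g[0],g[1],np.radians(g[2])])
    cs=cv2.findContours(m,cv2.RETR_EXTERNAL,cv2.CHAIN_APPROX_NONE)[0]; u=hull(G)[:,0].mean(0)
    cs=[c for c in cs if cv2.contourArea(c)>150]
    c=min(cs,key=lambda c:np.linalg.norm(c[:,0].mean(0)-u)); ch=cv2.convexHull(c).astype(np.float32)
    # resample hull of mask
    q=ch[:,0]; q=np.vstack([np.linspace(q[i],q[(i+1)%len(q)],12,endpoint=False) for i in range(len(q))])
    b=(q[:,0]>3)&(q[:,0]<636)&(q[:,1]>3)&(q[:,1]<396); q=q[b]
    f=least_squares(lambda c:[cv2.pointPolygonTest(hull(c),(float(x),float(y)),True) for x,y in q],G,loss="soft_l1",x_scale=[5,5,.05],diff_step=1e-3)
    return f.x,np.median(abs(f.fun))
if __name__=="__main__":
    s=manip.read_state(); w=manip.camera("wrist"); print(np.round(s["eef_pos"],1),np.round(s["eef_rot"],4))
    A=[float(x) for x in sys.argv[1:]]
    for i in range(0,len(A),4):
        c,e=fit(w,s,A[i:i+3],A[i+3]); print(np.round(c[:2],1),round(np.degrees(c[2]),2),"res",round(e,2))
E
python3 t.py 455 -103 12 0 436 328 6 16
```

```text
clock: 38.52
eef_pos: [468.5, -316.6, 259.3]
eef_rot: [-3.129, 0.02, -3.135]
wrist_force: [-0.0, -0.4, 0.8]
finger_gap: 94.0
clock: 39.18
eef_pos: [453.5, -99.9, 258.2]
eef_rot: [-3.131, 0.018, -2.922]
wrist_force: [0.3, 0.4, -0.5]
finger_gap: 93.9
clock: 39.85
eef_pos: [453.5, -100.1, 258.1]
eef_rot: [-3.131, 0.018, -2.922]
wrist_force: [1.3, 0.2, 0.5]
finger_gap: 94.2
[ 453.5 -100.1  258.1] [-3.1305  0.0182 -2.9221]
[ 455.1 -101.7] 11.76 res 0.29
[436.1 333.5] 6.71 res 0.35
```

```bash
python3 -m crank '[{"offset":[0,0.04,0],"spin":-1},{"offset":[0,0.08,0],"spin":-2},{"offset":[0,0.12,0],"spin":-3},{"offset":[0,0.16,0],"spin":-4},{"offset":[0,0.2,0],"spin":-5},{"offset":[-0.005,0.24,0],"spin":-6},{"offset":[-0.01,0.28,0],"spin":-6},{"offset":[-0.017,0.31,0],"spin":-6}]'
python3 -m crank '[{"offset":[0,0.04,0],"spin":0},{"offset":[0,0.08,0],"spin":0},{"offset":[0,0.11,0],"spin":0},{"offset":[0,0.12,0],"spin":0},{"offset":[0,0.12,0],"spin":0},{"offset":[0,0.12,0],"spin":0},{"offset":[0,0.12,0],"spin":0},{"offset":[0,0.12,0],"spin":0}]'
python3 t.py 436 331 6.5 16 449 110 17 0 650 120 -19 0
python3 - <<'E'
from t import *
s=manip.read_state(); w=manip.camera("wrist"); save(w,"w11")
p=manip.camera("top")
print(fit(p,None,[455,-102,12]),fit(p,None,[650,120,-19]),fit(p,None,[436,331,6.5],16))
E
```

```text
clock: 40.57
eef_pos: [435.9, 212.6, 258.1]
eef_rot: [-3.131, 0.018, -3.026]
wrist_force: [0.6, -0.5, 0.3]
finger_gap: 93.8
clock: 41.23
eef_pos: [436.2, 331.3, 258.5]
eef_rot: [-3.131, 0.019, -3.027]
wrist_force: [-1.0, -0.5, -0.3]
finger_gap: 93.9
[436.2 331.3 258.5] [-3.1309  0.0188 -3.0274]
[436.4 330.6] 6.45 res 0.24
[444.6 123.1] 17.33 res 0.61
[661.4 133.7] -19.61 res 0.31
(array([ 4.54891871e+02, -1.00901064e+02,  2.19736539e-01]), np.float64(1.0282712422023441)) (array([ 6.57795196e+02,  1.35013060e+02, -3.63098317e-01]), np.float64(1.0160036245112405)) (array([4.35474315e+02, 3.32331297e+02, 8.19003607e-02]), np.float64(0.4941677419255375))
```

View pics/w11.png

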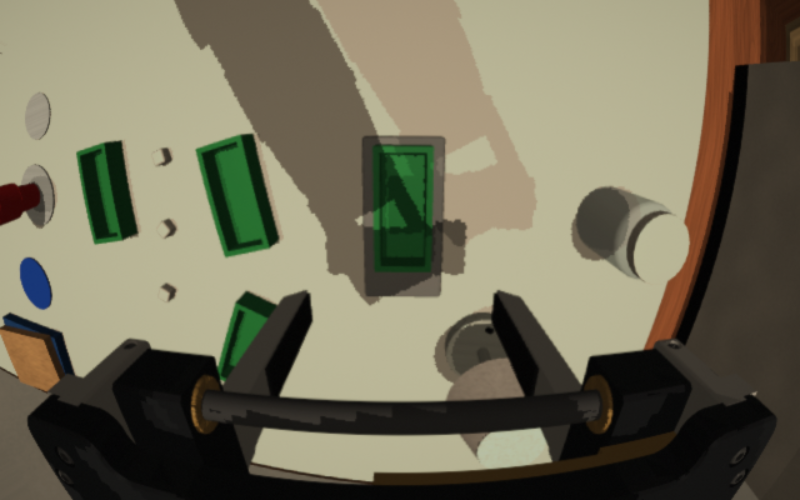

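The foot's bottom tray is at pixel (403,208), about (436,331) with yaw 6.5°. The plate's long end points down the image, which is +x. Next I pick up the right tray.

```bash
python3 - <<'E'
from h import *
s=manip.read_state(); w=manip.camera("wrist"); print("lamp base", at(w,386,278,20,s))
E
python3 -m crank '[{"offset":[0,-0.04,0],"spin":1},{"offset":[0,-0.08,0],"spin":2},{"offset":[0,-0.12,0],"spin":3},{"offset":[0,-0.16,0],"spin":4},{"offset":[0,-0.2,0],"spin":5},{"offset":[0.005,-0.24,0],"spin":5.2},{"offset":[0.01,-0.28,0],"spin":5.2},{"offset":[0.019,-0.32,0],"spin":5.2}]'
python3 -m crank '[{"offset":[0,-0.04,0],"spin":0},{"offset":[0,-0.08,-0.01],"spin":0},{"offset":[0,-0.11,-0.04],"spin":0},{"offset":[0,-0.113,-0.07],"spin":0},{"offset":[0,-0.113,-0.1],"spin":0},{"offset":[0,-0.113,-0.12],"spin":0},{"offset":[0,-0.113,-0.12],"spin":0},{"offset":[0,-0.113,-0.12],"spin":0}]'
python3 t.py 455 -102 12 0
```

```text
lamp base [617.64835802 461.81979982  20.        ]
clock: 42.1
eef_pos: [454.5, 9.9, 258.9]
eef_rot: [-3.131, 0.02, -2.936]
wrist_force: [0.2, 0.8, 0.3]
finger_gap: 94.4
clock: 42.77
eef_pos: [454.3, -103.2, 139.2]
eef_rot: [-3.131, 0.019, -2.936]
wrist_force: [-0.1, 0.3, 1.0]
finger_gap: 94.0
[ 454.3 -103.2  139.2] [-3.1311  0.019  -2.9364]
[ 454.7 -101.8] 11.8 res 0.26
```

```bash
python3 -m crank '[{"offset":[0,0.001,-0.03],"spin":0},{"offset":[0,0.001,-0.06],"spin":0},{"offset":[0,0.001,-0.09],"spin":0},{"offset":[0,0.001,-0.115],"spin":0},{"offset":[0,0.001,-0.128],"spin":0},{"offset":[0,0.001,-0.129],"spin":0},{"offset":[0,0.001,-0.129],"spin":0},{"offset":[0,0.001,-0.129],"spin":0}]'
python3 -m crank '[{"offset":[0,0,0],"spin":0},{"offset":[0,0,0],"spin":0},{"offset":[0,0,0],"spin":0},{"offset":[0,0,0],"spin":0},{"offset":[0,0,0],"spin":0},{"offset":[0,0,0],"spin":0},{"offset":[0,0,0],"spin":0},{"offset":[0,0,0],"spin":0}]' 0.3 25
python3 -m crank '[{"offset":[0,0,0.02],"spin":0},{"offset":[0,0,0.05],"spin":0},{"offset":[0,0,0.09],"spin":0},{"offset":[0,0.01,0.12],"spin":0},{"offset":[0,0.04,0.15],"spin":0},{"offset":[0,0.08,0.16],"spin":-2},{"offset":[0,0.12,0.16],"spin":-4},{"offset":[0,0.16,0.16],"spin":-5.3}]'
python3 -m crank '[{"offset":[0,0.04,0],"spin":0},{"offset":[0,0.08,0],"spin":0},{"offset":[0.005,0.12,0],"spin":0},{"offset":[0.01,0.16,0],"spin":0},{"offset":[0.015,0.2,0],"spin":0},{"offset":[0.018,0.24,0],"spin":0},{"offset":[0.021,0.27,0],"spin":0},{"offset":[0.021,0.277,0],"spin":0}]'
python3 -m crank '[{"offset":[0,0,0],"spin":0},{"offset":[0,0,0],"spin":0},{"offset":[0,0,0],"spin":0},{"offset":[0,0,0],"spin":0},{"offset":[0,0,-0.01],"spin":0},{"offset":[0,0,-0.02],"spin":0},{"offset":[0,0,-0.02],"spin":0},{"offset":[0,0,-0.02],"spin":0}]'
python3 - <<'E'
from t import *
s=manip.read_state(); w=manip.camera("wrist"); P=s["eef_pos"];print(np.round(P,1),np.round(s["eef_rot"],4),s["finger_gap"]); save(w,"w12",(160,60,480,300))
c,e=fit(w,s,[P[0],P[1],6.5],P[2]-11); print(c,np.degrees(c[2]),e)
E
```

```text
clock: 43.48
eef_pos: [456.2, -102.6, 13.1]
eef_rot: [-3.129, 0.023, -2.936]
wrist_force: [0.9, -0.5, 0.8]
finger_gap: 94.0
clock: 44.15
eef_pos: [456.2, -102.6, 13.1]
eef_rot: [-3.129, 0.023, -2.936]
wrist_force: [-0.9, 0.3, -0.3]
finger_gap: 44.2
clock: 44.82
eef_pos: [456.2, 59.0, 174.1]
eef_rot: [-3.129, 0.025, -3.031]
wrist_force: [1.1, -0.6, 0.3]
finger_gap: 28.2
clock: 45.48
eef_pos: [476.6, 339.8, 173.3]
eef_rot: [-3.129, 0.025, -3.028]
wrist_force: [-0.5, -0.0, -1.3]
finger_gap: 28.4
clock: 46.15
eef_pos: [476.3, 339.3, 152.4]
eef_rot: [-3.128, 0.023, -3.029]
wrist_force: [0.2, 0.5, 0.1]
finger_gap: 28.4
[476.3 339.3 152.4] [-3.128   0.0232 -3.0286] 28.444664754973903
[4.46600727e+02 3.22083151e+02 1.24222700e-01] 7.117436416683194 6.20419589854794
```

Run:
```python
from t import *
p=manip.camera("top"); save(p,"t13",(180,90,480,315))
for d in manip.search_frame(p,"tray1"): print(d["conf"],np.round(d["location"]))
print(fit(p,None,[455,-102,12]))
```

```text
0.98 [ 450. -107.    9.]
0.84 [441. 128.   6.]
0.64 [656. 138.   4.]
(array([ 4.54980464e+02, -1.01561641e+02,  2.26090913e-01]), np.float64(0.9304505042707938))
```

View pics/t13.png

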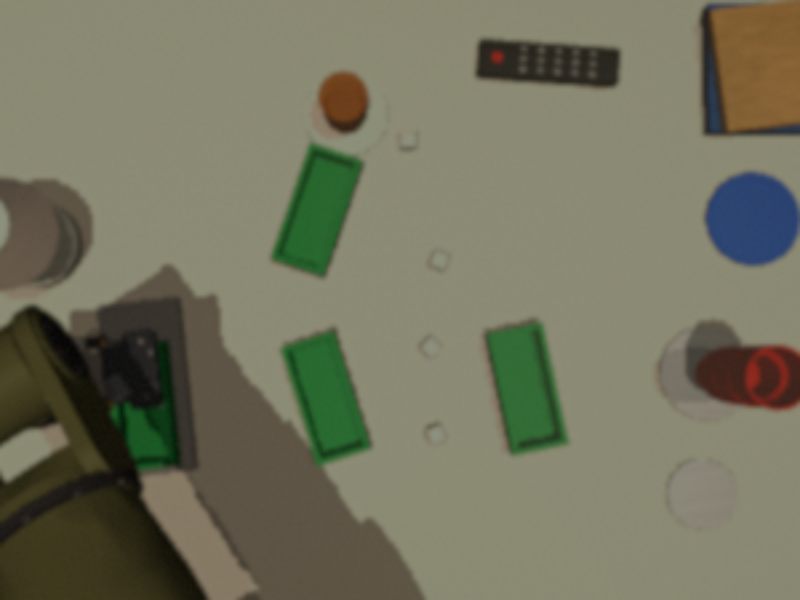

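The fingers closed to 28 mm, so nothing was gripped. Tray C is still at crop (525,388), unmoved. A die beside it at crop (430,347) may have been under a finger, since TCP stopped at z=13. I'll go back over it and check the geometry low down before closing.

```bash
python3 -m crank '[{"offset":[0,-0.01,0.03],"spin":0},{"offset":[0,-0.04,0.06],"spin":1},{"offset":[0,-0.08,0.08],"spin":2},{"offset":[0,-0.12,0.08],"spin":3},{"offset":[0,-0.16,0.08],"spin":4},{"offset":[-0.005,-0.2,0.08],"spin":5},{"offset":[-0.01,-0.24,0.08],"spin":6},{"offset":[-0.016,-0.28,0.08],"spin":6}]' 1 25
python3 -m crank '[{"offset":[0,-0.04,0],"spin":0},{"offset":[0,-0.08,0],"spin":0},{"offset":[0,-0.12,0],"spin":0},{"offset":[-0.003,-0.15,0],"spin":0},{"offset":[-0.007,-0.161,0],"spin":0},{"offset":[-0.007,-0.161,0],"spin":0},{"offset":[-0.007,-0.161,0],"spin":0},{"offset":[-0.007,-0.161,0],"spin":0}]'
python3 - <<'E'
from t import *
s=manip.read_state(); w=manip.camera("wrist"); P=s["eef_pos"];print(np.round(P,1),np.round(s["eef_rot"],4),s["finger_gap"])
for dz in(-40,-20,0,20,40):
    s2=dict(s); s2["eef_pos"]=P+[0,0,dz]; c,e=fit(w,s2,[455,-102,12]); print(dz,np.round(c,2),round(e,2))
# dice: bright small blobs near tray
g=cv2.cvtColor(w["pixels"],cv2.COLOR_RGB2GRAY)
p=manip.camera("scene")
for dz in(0,):print(fit(p,None,[455,-102,12]))
E
```

```text
clock: 46.97
eef_pos: [460.2, 58.1, 234.0]
eef_rot: [-3.129, 0.026, -2.922]
wrist_force: [1.2, -0.4, 0.4]
finger_gap: 78.1
clock: 47.63
eef_pos: [453.5, -102.2, 234.3]
eef_rot: [-3.129, 0.027, -2.922]
wrist_force: [0.1, 0.9, 0.5]
finger_gap: 94.0
[ 453.5 -102.2  234.3] [-3.1287  0.0266 -2.9216] 93.95457382996572
-40 [ 4.5412e+02 -1.0582e+02  1.9000e-01] 0.66
-20 [ 4.5472e+02 -1.0415e+02  1.9000e-01] 0.65
0 [ 4.5487e+02 -1.0202e+02  2.1000e-01] 0.53
20 [ 4.5758e+02 -1.0067e+02  2.0000e-01] 0.98
40 [ 4.5933e+02 -9.9140e+01  2.0000e-01] 1.89
(array([ 4.53415964e+02, -1.00065054e+02,  2.78979500e-01]), np.float64(0.691378448644322))
```

```bash
python3 -m crank '[{"offset":[0.001,0,-0.03],"spin":-0.6},{"offset":[0.001,0,-0.07],"spin":-0.6},{"offset":[0.001,0,-0.11],"spin":-0.6},{"offset":[0.001,0,-0.15],"spin":-0.6},{"offset":[0.001,0,-0.18],"spin":-0.6},{"offset":[0.001,0,-0.2],"spin":-0.6},{"offset":[0.001,0,-0.214],"spin":-0.6},{"offset":[0.001,0,-0.216],"spin":-0.6}]' 1 25
python3 - <<'E'
from t import *
s=manip.read_state(); w=manip.camera("wrist"); P=s["eef_pos"];print(np.round(P,1),np.round(s["eef_rot"],4),s["finger_gap"])
p=manip.camera("scene")
a=cv2.resize(w["pixels"][100:400,120:520],None,fx=1,fy=1); 
b=cv2.resize(p["pixels"][110:230,240:400],(400,300))
im=np.hstack([a,b])[...,::-1]; cv2.imwrite("pics/c14.png",im)
E
python3 -m crank '[{"offset":[0,0,0],"spin":0},{"offset":[0,0,0],"spin":0},{"offset":[0,0,0],"spin":0},{"offset":[0,0,0],"spin":0},{"offset":[0,0,0],"spin":0},{"offset":[0,0,0],"spin":0},{"offset":[0,0,0],"spin":0},{"offset":[0,0,0],"spin":0}]' 0.5 25
python3 - <<'E'
from t import *
s=manip.read_state(); w=manip.camera("wrist"); P=s["eef_pos"];print(np.round(P,1),np.round(s["eef_rot"],4),s["finger_gap"],s["wrist_force"])
p=manip.camera("scene")
a=w["pixels"][100:400,120:520]
b=cv2.resize(p["pixels"][110:230,240:400],(400,300))
im=np.hstack([a,b])[...,::-1]; cv2.imwrite("pics/c14.png",np.vstack([cv2.imread("pics/c14.png"),im]))
E
```

```text
clock: 48.4
eef_pos: [453.3, -100.7, 15.9]
eef_rot: [-3.131, 0.023, -2.93]
wrist_force: [-1.1, -0.2, 0.7]
finger_gap: 94.3
[ 453.3 -100.7   15.9] [-3.1306  0.023  -2.9299] 94.28856725193911
clock: 49.17
eef_pos: [454.6, -101.4, 18.3]
eef_rot: [-3.129, 0.026, -2.93]
wrist_force: [-0.0, 0.2, 0.6]
finger_gap: 47.2
[ 454.6 -101.4   18.3] [-3.129   0.0259 -2.9302] 47.23377280838854 [-0.01527044  0.21509748  0.58732705]
```

View pics/c14.png

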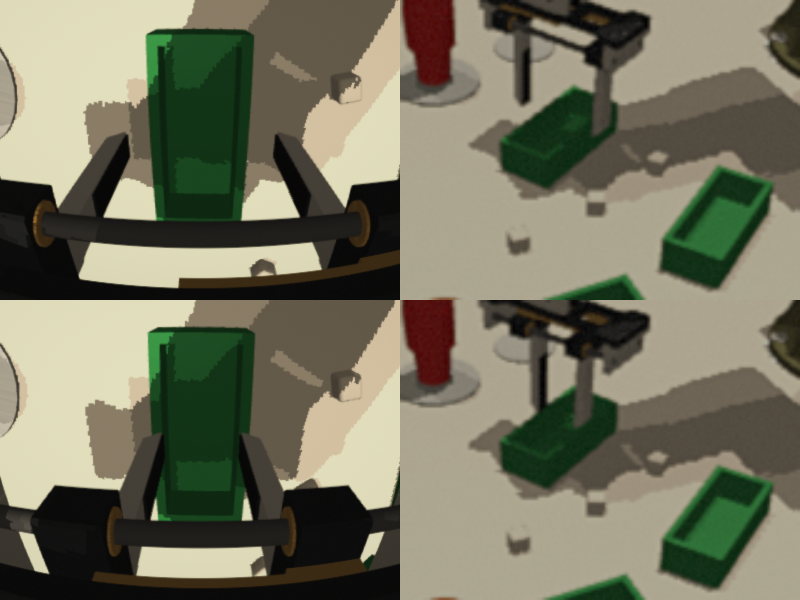

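Useful. In the second row, at TCP z=18, the closed fingers are over and inside the tray rim (left fingertip at about (160,435), right at about (250,435)). So the open fingertips sit well above the reported TCP. I'll open and feel for the table in small steps.

```bash
python3 -c "
from cell import manip; print(manip.hold_point_z)"
python3 -m crank '[{"offset":[0,0,0],"spin":0},{"offset":[0,0,0],"spin":0},{"offset":[0,0,0],"spin":0},{"offset":[0,0,0],"spin":0},{"offset":[0,0,0],"spin":0},{"offset":[0,0,0],"spin":0},{"offset":[0,0,0],"spin":0},{"offset":[0,0,0],"spin":0}]' 1 25
python3 -m crank '[{"offset":[0,0,-0.002],"spin":0},{"offset":[0,0,-0.004],"spin":0},{"offset":[0,0,-0.006],"spin":0},{"offset":[0,0,-0.007],"spin":0},{"offset":[0,0,-0.008],"spin":0},{"offset":[0,0,-0.008],"spin":0},{"offset":[0,0,-0.008],"spin":0},{"offset":[0,0,-0.008],"spin":0}]'
python3 -m crank '[{"offset":[0,0,-0.001],"spin":0},{"offset":[0,0,-0.002],"spin":0},{"offset":[0,0,-0.003],"spin":0},{"offset":[0,0,-0.004],"spin":0},{"offset":[0,0,-0.005],"spin":0},{"offset":[0,0,-0.005],"spin":0},{"offset":[0,0,-0.005],"spin":0},{"offset":[0,0,-0.005],"spin":0}]'
```

```text
18.8
clock: 49.93
eef_pos: [454.6, -101.4, 18.2]
eef_rot: [-3.129, 0.026, -2.93]
wrist_force: [-0.4, 0.0, -0.4]
finger_gap: 93.4
clock: 50.6
eef_pos: [454.7, -101.4, 10.3]
eef_rot: [-3.129, 0.026, -2.93]
wrist_force: [-0.2, 0.5, 1.1]
finger_gap: 94.0
clock: 51.27
eef_pos: [454.7, -101.4, 5.3]
eef_rot: [-3.129, 0.026, -2.93]
wrist_force: [0.1, -0.1, -0.4]
finger_gap: 93.8
```

```bash
python3 -m crank '[{"offset":[0,0,-0.001],"spin":0},{"offset":[0,0,-0.002],"spin":0},{"offset":[0,0,-0.003],"spin":0},{"offset":[0,0,-0.004],"spin":0},{"offset":[0,0,-0.005],"spin":0},{"offset":[0,0,-0.005],"spin":0},{"offset":[0,0,-0.005],"spin":0},{"offset":[0,0,-0.005],"spin":0}]'
python3 -m crank '[{"offset":[0,0,-0.001],"spin":0},{"offset":[0,0,-0.002],"spin":0},{"offset":[0,0,-0.003],"spin":0},{"offset":[0,0,-0.004],"spin":0},{"offset":[0,0,-0.004],"spin":0},{"offset":[0,0,-0.004],"spin":0},{"offset":[0,0,-0.004],"spin":0},{"offset":[0,0,-0.004],"spin":0}]'
```

```text
clock: 51.93
eef_pos: [454.7, -101.4, 0.3]
eef_rot: [-3.129, 0.026, -2.93]
wrist_force: [0.5, -0.4, 0.1]
finger_gap: 93.8
clock: 52.6
eef_pos: [454.7, -101.4, -3.7]
eef_rot: [-3.129, 0.026, -2.93]
wrist_force: [-0.0, 0.2, 0.2]
finger_gap: 94.3
```

```bash
python3 -m crank '[{"offset":[0,0,-0.001],"spin":0},{"offset":[0,0,-0.002],"spin":0},{"offset":[0,0,-0.003],"spin":0},{"offset":[0,0,-0.004],"spin":0},{"offset":[0,0,-0.005],"spin":0},{"offset":[0,0,-0.006],"spin":0},{"offset":[0,0,-0.006],"spin":0},{"offset":[0,0,-0.006],"spin":0}]'
python3 -m crank '[{"offset":[0,0,0],"spin":0},{"offset":[0,0,0],"spin":0},{"offset":[0,0,0],"spin":0},{"offset":[0,0,0],"spin":0},{"offset":[0,0,0],"spin":0},{"offset":[0,0,0],"spin":0},{"offset":[0,0,0],"spin":0},{"offset":[0,0,0],"spin":0}]' 0.5 25
python3 - <<'E'
from t import *
s=manip.read_state(); w=manip.camera("wrist"); P=s["eef_pos"];print(np.round(P,1),s["finger_gap"],s["wrist_force"])
E
```

```text
clock: 53.27
eef_pos: [454.7, -101.4, -9.7]
eef_rot: [-3.129, 0.026, -2.93]
wrist_force: [0.4, -0.5, -0.5]
finger_gap: 93.8
clock: 53.93
eef_pos: [454.7, -101.4, -9.6]
eef_rot: [-3.129, 0.026, -2.93]
wrist_force: [-0.4, 0.4, 0.5]
finger_gap: 63.8
[ 454.7 -101.4   -9.6] 63.84999829698358 [-0.42869349  0.39057327  0.49969112]
```

The tray is now gripped at gap 63.8 with TCP reading -9.6, so the real pads sit about 27 mm or more above the reported TCP. That is a constant offset, so I'll work in relative heights. Next I carry it to the foot and lower with force checks.

```bash
python3 -m crank '[{"offset":[0,0,0.01],"spin":0},{"offset":[0,0,0.04],"spin":0},{"offset":[0,0.01,0.08],"spin":0},{"offset":[0,0.04,0.11],"spin":0},{"offset":[0,0.08,0.13],"spin":-1},{"offset":[0,0.12,0.13],"spin":-2},{"offset":[0,0.16,0.13],"spin":-4},{"offset":[0,0.2,0.13],"spin":-5.6}]'
python3 -m crank '[{"offset":[0,0.04,0],"spin":0},{"offset":[0,0.08,0],"spin":0},{"offset":[0.005,0.12,0],"spin":0},{"offset":[0.01,0.16,0],"spin":0},{"offset":[0.015,0.2,0],"spin":0},{"offset":[0.021,0.23,0],"spin":0},{"offset":[0.021,0.237,0],"spin":0},{"offset":[0.021,0.237,0],"spin":0}]'
python3 -m crank '[{"offset":[0,0,0],"spin":0},{"offset":[0,0,0],"spin":0},{"offset":[0,0,-0.02],"spin":0},{"offset":[0,0,-0.04],"spin":0},{"offset":[0,0,-0.05],"spin":0},{"offset":[0,0,-0.06],"spin":0},{"offset":[0,0,-0.06],"spin":0},{"offset":[0,0,-0.06],"spin":0}]'
python3 - <<'E'
from t import *
s=manip.read_state(); P=s["eef_pos"]; w=manip.camera("wrist"); print(np.degrees(s["eef_rot"][2]),P)
p=manip.camera("scene"); print(fit(p,None,[P[0],P[1],6.5],P[2]+9.6))
E
```

```text
clock: 54.65
eef_pos: [454.4, 100.6, 121.7]
eef_rot: [-3.129, 0.028, -3.03]
wrist_force: [1.4, 0.3, -0.0]
finger_gap: 63.8
clock: 55.32
eef_pos: [474.9, 339.0, 121.6]
eef_rot: [-3.129, 0.027, -3.028]
wrist_force: [-0.1, -1.1, -0.8]
finger_gap: 63.8
clock: 55.98
eef_pos: [475.0, 338.7, 62.0]
eef_rot: [-3.129, 0.027, -3.028]
wrist_force: [0.6, -0.1, 0.1]
finger_gap: 64.3
-173.4996150812458 [475.03887373 338.74607626  62.01476166]
(array([4.83662128e+02, 3.45152810e+02, 1.03011133e-01]), np.float64(1.111149025082958))
```

```bash
python3 -m crank '[{"offset":[0.001,-0.003,0],"spin":0},{"offset":[0.001,-0.003,-0.003],"spin":0},{"offset":[0.001,-0.003,-0.006],"spin":0},{"offset":[0.001,-0.003,-0.009],"spin":0},{"offset":[0.001,-0.003,-0.012],"spin":0},{"offset":[0.001,-0.003,-0.013],"spin":0},{"offset":[0.001,-0.003,-0.013],"spin":0},{"offset":[0.001,-0.003,-0.013],"spin":0}]'
python3 -m crank '[{"offset":[0,0,0],"spin":0},{"offset":[0,0,-0.001],"spin":0},{"offset":[0,0,-0.001],"spin":0},{"offset":[0,0,-0.002],"spin":0},{"offset":[0,0,-0.002],"spin":0},{"offset":[0,0,-0.002],"spin":0},{"offset":[0,0,-0.002],"spin":0},{"offset":[0,0,-0.002],"spin":0}]'
```

```text
clock: 56.75
eef_pos: [476.3, 336.2, 49.6]
eef_rot: [-3.129, 0.028, -3.028]
wrist_force: [0.3, -0.1, -1.5]
finger_gap: 63.9
clock: 57.42
eef_pos: [476.3, 336.2, 47.6]
eef_rot: [-3.129, 0.028, -3.028]
wrist_force: [0.3, -0.5, -1.0]
finger_gap: 64.0
```

```bash
python3 -m crank '[{"offset":[0,0,0],"spin":0},{"offset":[0,0,-0.001],"spin":0},{"offset":[0,0,-0.001],"spin":0},{"offset":[0,0,-0.0015],"spin":0},{"offset":[0,0,-0.0015],"spin":0},{"offset":[0,0,-0.0015],"spin":0},{"offset":[0,0,-0.0015],"spin":0},{"offset":[0,0,-0.0015],"spin":0}]'
python3 -m crank '[{"offset":[0,0,0],"spin":0},{"offset":[0,0,0],"spin":0},{"offset":[0,0,0],"spin":0},{"offset":[0,0,0],"spin":0},{"offset":[0,0,0],"spin":0},{"offset":[0,0,0],"spin":0},{"offset":[0,0,0.02],"spin":0},{"offset":[0,0,0.05],"spin":0}]' 1 25
python3 -m crank '[{"offset":[0,0,0.03],"spin":0},{"offset":[0,0,0.07],"spin":0},{"offset":[0,0,0.11],"spin":0},{"offset":[0,0,0.14],"spin":0},{"offset":[-0.02,0,0.16],"spin":0},{"offset":[-0.02,0,0.16],"spin":0},{"offset":[-0.02,0,0.16],"spin":0},{"offset":[-0.02,0,0.16],"spin":0}]'
python3 - <<'E'
from t import *
s=manip.read_state(); P=s["eef_pos"]; print(P,s["eef_rot"]); w=manip.camera("wrist"); np.save("w15.npy",w["pixels"])
# red/green lookup: fit union of both boxes' silhouettes: foot tray + placed tray
a=w["pixels"].astype(int); m=((a[...,1]>1.5*a[...,0])&(a[...,1]>1.5*a[...,2])&(a[...,1]>18)).astype(np.uint8)
for n,g in(("shifted",(476,335.5,6.5)),):
    print(fit(w,s,g,56))
    print(fit(w,s,(441,331,6.5),16,40))
m2=manip.masks_of(w,"tray1")
for d in m2:
    r=maskrect(w,d["mask"],96,s)[0]; print(round(d["conf"],2),np.round(r[0],1),np.round(r[1],1),round(r[2],1))
for d in manip.search_frame(w,"tray1"): print(np.round(d["location"]))
E
```

```text
clock: 58.08
eef_pos: [476.4, 336.2, 46.4]
eef_rot: [-3.129, 0.029, -3.028]
wrist_force: [-2.0, -2.1, 3.5]
finger_gap: 64.2
clock: 58.75
eef_pos: [475.1, 335.4, 94.4]
eef_rot: [-3.127, 0.024, -3.028]
wrist_force: [0.1, -0.4, -0.2]
finger_gap: 94.0
clock: 59.42
eef_pos: [455.0, 335.2, 253.0]
eef_rot: [-3.126, 0.022, -3.028]
wrist_force: [-0.0, 0.1, -0.6]
finger_gap: 94.1
[455.01222362 335.15802128 253.00143031] [-3.12634633  0.02238174 -3.02763152]
(array([4.63709454e+02, 3.35267441e+02, 1.11199325e-01]), np.float64(6.781839879274486))
(array([4.74195568e+02, 3.35790391e+02, 1.06071710e-01]), np.float64(12.0785312294928))
0.96 [432.3 158.6] [123.6  72.9] 18.0
0.96 [473.5 336.7] [145.8  65.2] 5.5
0.86 [602.2 154. ] [ 52.1 148.1] 58.3
[444. 120.  25.]
[634. 129.   9.]
[474. 338.  64.]
```

```bash
cat >> t.py <<'E'
def fit2(p,s,g,below,z0,joint=False):
    """fit box at z0 given fixed boxes below [(x,y,deg,z0),...]; hull-to-hull. joint: also fit foot (below[0]) pose"""
    a=p["pixels"].astype(int); m=((a[...,1]>1.5*a[...,0])&(a[...,1]>1.5*a[...,2])&(a[...,1]>18)).astype(np.uint8)
    m=cv2.morphologyEx(m,cv2.MORPH_CLOSE,np.ones((5,5)))
    rad=lambda g:np.array([g[0],g[1],np.radians(g[2])])
    def hull(c):
        B=[rad(b) for b in below]
        if joint: B[0]=c[3:]
        pts=[box(c[:3],z0,40)]+[box(b,bz[3],40) for b,bz in zip(B,below)]
        return cv2.convexHull(project(p,s,np.vstack(pts)).astype(np.float32))
    G=np.r_[rad(g),rad(below[0])] if joint else rad(g)
    u=hull(G)[:,0].mean(0)
    cs=[c for c in cv2.findContours(m,cv2.RETR_EXTERNAL,cv2.CHAIN_APPROX_NONE)[0] if cv2.contourArea(c)>150]
    c=min(cs,key=lambda c:np.linalg.norm(c[:,0].mean(0)-u)); q=cv2.convexHull(c).astype(np.float32)[:,0]
    q=np.vstack([np.linspace(q[i],q[(i+1)%len(q)],12,endpoint=False) for i in range(len(q))])
    f=least_squares(lambda c:[cv2.pointPolygonTest(hull(c),(float(x),float(y)),True) for x,y in q],G,loss="soft_l1",x_scale=[5,5,.05]*(2 if joint else 1),diff_step=1e-3)
    x=f.x.copy(); x[2::3]=np.degrees(x[2::3]); return np.round(x,1),round(np.median(abs(f.fun)),2)
E
python3 - <<'E'
from t import *
s=manip.read_state(); w=manip.camera("wrist"); F=(436.4,330.6,6.45,16)
print(fit2(w,s,(476,335,6.5),[F],56)); print(fit2(w,s,(476,335,6.5),[F],56,True))
p=manip.camera("scene"); print("scene",fit2(p,None,(476,335,6.5),[F],56,True))
E
```

```text
(array([474.8, 336.7,   6.4]), np.float64(0.26))
(array([474.8, 336.7,   6.4, 436.5, 330.5,   6.4]), np.float64(0.27))
scene (array([474.8, 339.3,   5.5, 438.1, 326.7,   3.8]), np.float64(0.29))
```

The first loose tray sits at +38.8 mm along and 1.9 mm across in the foot frame. That's good. Next is the middle tray.

```bash
python3 -m crank '[{"offset":[0,-0.04,0],"spin":2},{"offset":[0,-0.08,0],"spin":4},{"offset":[0,-0.12,0],"spin":6},{"offset":[-0.005,-0.16,0],"spin":8},{"offset":[-0.01,-0.2,-0.02],"spin":10},{"offset":[-0.01,-0.213,-0.05],"spin":10.8},{"offset":[-0.01,-0.213,-0.08],"spin":10.8},{"offset":[-0.01,-0.213,-0.1],"spin":10.8}]'
python3 -m crank '[{"offset":[0,0,0],"spin":0},{"offset":[0,0,0],"spin":0},{"offset":[0,0,0],"spin":0},{"offset":[0,0,0],"spin":0},{"offset":[0,0,0],"spin":0},{"offset":[0,0,0],"spin":0},{"offset":[0,0,0],"spin":0},{"offset":[0,0,0],"spin":0}]'
python3 t.py 446 121 17 0
```

```text
clock: 60.33
eef_pos: [444.4, 120.8, 150.8]
eef_rot: [-3.127, 0.02, -2.842]
wrist_force: [0.3, -0.1, -0.7]
finger_gap: 93.8
clock: 61.0
eef_pos: [444.5, 120.9, 151.1]
eef_rot: [-3.126, 0.021, -2.842]
wrist_force: [-0.1, -0.4, -0.2]
finger_gap: 93.9
[444.5 120.9 151.1] [-3.1265  0.0209 -2.8415]
[444.5 125.3] 17.58 res 0.35
```

```bash
python3 -m crank '[{"offset":[0,0.004,-0.02],"spin":0.4},{"offset":[0,0.004,-0.05],"spin":0.4},{"offset":[0,0.004,-0.08],"spin":0.4},{"offset":[0,0.004,-0.11],"spin":0.4},{"offset":[0,0.004,-0.135],"spin":0.4},{"offset":[0,0.004,-0.15],"spin":0.4},{"offset":[0,0.004,-0.16],"spin":0.4},{"offset":[0,0.004,-0.16],"spin":0.4}]'
python3 -m crank '[{"offset":[0,0,0],"spin":0},{"offset":[0,0,0],"spin":0},{"offset":[0,0,0],"spin":0},{"offset":[0,0,0],"spin":0},{"offset":[0,0,0],"spin":0},{"offset":[0,0,0],"spin":0},{"offset":[0,0,0],"spin":0},{"offset":[0,0,0],"spin":0}]' 0.5 25
```

```text
clock: 61.72
eef_pos: [443.5, 124.7, -10.5]
eef_rot: [-3.127, 0.018, -2.835]
wrist_force: [0.0, 0.5, -0.0]
finger_gap: 94.1
clock: 62.38
eef_pos: [443.9, 124.8, -9.9]
eef_rot: [-3.127, 0.019, -2.835]
wrist_force: [-1.5, -0.9, 6.7]
finger_gap: 63.8
```

```bash
python3 -m crank '[{"offset":[0,0,0.01],"spin":0},{"offset":[0,0,0.04],"spin":0},{"offset":[0,0,0.08],"spin":0},{"offset":[0,0,0.12],"spin":0},{"offset":[0,0.01,0.145],"spin":-2},{"offset":[0,0.04,0.15],"spin":-4},{"offset":[0,0.08,0.15],"spin":-6},{"offset":[-0.002,0.12,0.15],"spin":-8}]'
python3 -m crank '[{"offset":[-0.002,0.03,0],"spin":-1},{"offset":[-0.004,0.06,0],"spin":-2},{"offset":[-0.005,0.08,0],"spin":-3.1},{"offset":[-0.005,0.085,0],"spin":-3.1},{"offset":[-0.005,0.085,0],"spin":-3.1},{"offset":[-0.005,0.085,-0.01],"spin":-3.1},{"offset":[-0.005,0.085,-0.03],"spin":-3.1},{"offset":[-0.005,0.085,-0.03],"spin":-3.1}]'
python3 -m crank '[{"offset":[0,0,0],"spin":0},{"offset":[0,0,0],"spin":0},{"offset":[0,0,0],"spin":0},{"offset":[0,0,0],"spin":0},{"offset":[0,0,0],"spin":0},{"offset":[0,0,0],"spin":0},{"offset":[0,0,0],"spin":0},{"offset":[0,0,0],"spin":0}]'
```

```text
clock: 63.05
eef_pos: [442.1, 245.9, 141.8]
eef_rot: [-3.127, 0.021, -2.978]
wrist_force: [1.4, 0.0, -1.4]
finger_gap: 63.8
clock: 63.72
eef_pos: [436.0, 328.7, 108.5]
eef_rot: [-3.125, 0.017, -3.033]
wrist_force: [-0.6, -0.8, -1.6]
finger_gap: 64.0
clock: 64.38
eef_pos: [436.0, 328.8, 108.6]
eef_rot: [-3.125, 0.017, -3.033]
wrist_force: [-0.2, 0.5, -0.3]
finger_gap: 63.9
```

```bash
python3 -m crank '[{"offset":[0.001,0.001,-0.003],"spin":0.2},{"offset":[0.001,0.001,-0.006],"spin":0.2},{"offset":[0.001,0.001,-0.01],"spin":0.2},{"offset":[0.001,0.001,-0.014],"spin":0.2},{"offset":[0.001,0.001,-0.018],"spin":0.2},{"offset":[0.001,0.001,-0.02],"spin":0.2},{"offset":[0.001,0.001,-0.021],"spin":0.2},{"offset":[0.001,0.001,-0.021],"spin":0.2}]'
python3 -m crank '[{"offset":[0,0,0],"spin":0},{"offset":[0,0,-0.0005],"spin":0},{"offset":[0,0,-0.001],"spin":0},{"offset":[0,0,-0.0015],"spin":0},{"offset":[0,0,-0.002],"spin":0},{"offset":[0,0,-0.002],"spin":0},{"offset":[0,0,-0.002],"spin":0},{"offset":[0,0,-0.002],"spin":0}]'
```

```text
clock: 65.05
eef_pos: [436.9, 329.7, 87.3]
eef_rot: [-3.125, 0.017, -3.029]
wrist_force: [-0.3, -0.9, -0.3]
finger_gap: 63.6
clock: 65.72
eef_pos: [437.0, 329.8, 86.1]
eef_rot: [-3.125, 0.017, -3.029]
wrist_force: [-3.6, -2.3, 7.9]
finger_gap: 64.0
```

Contact at 86.1, as predicted. Release, rise and measure.

```bash
python3 -m crank '[{"offset":[0,0,0],"spin":0},{"offset":[0,0,0],"spin":0},{"offset":[0,0,0],"spin":0},{"offset":[0,0,0],"spin":0},{"offset":[0,0,0],"spin":0},{"offset":[0,0,0.01],"spin":0},{"offset":[0,0,0.03],"spin":0},{"offset":[0,0,0.06],"spin":0}]' 1 25
python3 -m crank '[{"offset":[0,0,0.03],"spin":0},{"offset":[0,0,0.07],"spin":0},{"offset":[0,0,0.11],"spin":0},{"offset":[0,0,0.13],"spin":0},{"offset":[0,0,0.14],"spin":0},{"offset":[0,0,0.14],"spin":0},{"offset":[0,0,0.14],"spin":0},{"offset":[0,0,0.14],"spin":0}]'
python3 - <<'E'
from t import *
s=manip.read_state(); w=manip.camera("wrist"); F=(436.4,330.6,6.45,16); T1=(474.8,336.7,6.4,56); print(s["eef_pos"])
print(fit2(w,s,(437,331,6.5),[F,T1],96))
p=manip.camera("scene"); print("scene",fit2(p,None,(437,331,6.5),[F,T1],96))
print(fit(w,s,(661,134,-19.6),0))
E
```

```text
clock: 66.38
eef_pos: [436.1, 329.2, 145.5]
eef_rot: [-3.123, 0.014, -3.029]
wrist_force: [0.2, 0.8, -1.1]
finger_gap: 93.9
clock: 67.05
eef_pos: [435.7, 328.9, 283.6]
eef_rot: [-3.122, 0.011, -3.029]
wrist_force: [-1.0, -0.6, -0.4]
finger_gap: 94.5
[435.68780633 328.92512272 283.61082942]
(array([438.8, 330.7,   6.5]), np.float64(0.33))
scene (array([441. , 332.6,   7.9]), np.float64(0.38))
(array([ 6.61961417e+02,  1.35096888e+02, -3.21836630e-01]), np.float64(0.5527302948910314))
```

```bash
python3 -m crank '[{"offset":[0.02,-0.02,0],"spin":-3},{"offset":[0.05,-0.045,0],"spin":-6},{"offset":[0.08,-0.07,0],"spin":-10},{"offset":[0.11,-0.095,0],"spin":-14},{"offset":[0.14,-0.12,0],"spin":-18},{"offset":[0.17,-0.145,0],"spin":-22},{"offset":[0.2,-0.17,0],"spin":-25.5},{"offset":[0.225,-0.194,0],"spin":-25.5}]'
python3 -m crank '[{"offset":[0,0,0],"spin":0},{"offset":[0,0,-0.03],"spin":0},{"offset":[0,0,-0.06],"spin":0},{"offset":[0,0,-0.09],"spin":0},{"offset":[0,0,-0.12],"spin":0},{"offset":[0,0,-0.13],"spin":0},{"offset":[0,0,-0.13],"spin":0},{"offset":[0,0,-0.13],"spin":0}]'
python3 t.py 661 134 -19 0
```

```text
clock: 67.82
eef_pos: [662.1, 133.2, 282.2]
eef_rot: [-3.121, 0.01, 2.804]
wrist_force: [0.4, 0.3, 0.2]
finger_gap: 94.5
clock: 68.48
eef_pos: [662.2, 133.4, 153.1]
eef_rot: [-3.121, 0.01, 2.805]
wrist_force: [0.2, 0.1, 0.9]
finger_gap: 93.9
[662.2 133.4 153.1] [-3.1213  0.0098  2.8046]
[658.4 134.6] -18.69 res 0.27
```

```bash
python3 -m crank '[{"offset":[-0.004,0.001,-0.02],"spin":0.6},{"offset":[-0.004,0.001,-0.05],"spin":0.6},{"offset":[-0.004,0.001,-0.08],"spin":0.6},{"offset":[-0.004,0.001,-0.11],"spin":0.6},{"offset":[-0.004,0.001,-0.135],"spin":0.6},{"offset":[-0.004,0.001,-0.15],"spin":0.6},{"offset":[-0.004,0.001,-0.162],"spin":0.6},{"offset":[-0.004,0.001,-0.163],"spin":0.6}]'
python3 -m crank '[{"offset":[0,0,0],"spin":0},{"offset":[0,0,0],"spin":0},{"offset":[0,0,0],"spin":0},{"offset":[0,0,0],"spin":0},{"offset":[0,0,0],"spin":0},{"offset":[0,0,0],"spin":0},{"offset":[0,0,0],"spin":0},{"offset":[0,0,0],"spin":0}]' 0.5 25
```

```text
clock: 69.2
eef_pos: [658.6, 134.5, -9.6]
eef_rot: [-3.122, 0.011, 2.815]
wrist_force: [0.1, 0.6, 0.3]
finger_gap: 94.1
clock: 69.87
eef_pos: [659.0, 134.5, -8.7]
eef_rot: [-3.122, 0.012, 2.815]
wrist_force: [-1.5, -1.3, 5.4]
finger_gap: 63.7
```

```bash
python3 -m crank '[{"offset":[0,0,0.01],"spin":0},{"offset":[0,0,0.04],"spin":0},{"offset":[0,0,0.08],"spin":0},{"offset":[0,0,0.12],"spin":0},{"offset":[0,0,0.155],"spin":0},{"offset":[-0.01,0.01,0.17],"spin":2},{"offset":[-0.03,0.03,0.17],"spin":5},{"offset":[-0.055,0.06,0.17],"spin":9}]'
python3 -m crank '[{"offset":[-0.025,0.03,0],"spin":4},{"offset":[-0.05,0.06,0],"spin":8},{"offset":[-0.075,0.085,0],"spin":12},{"offset":[-0.1,0.11,0],"spin":16},{"offset":[-0.12,0.13,0],"spin":16},{"offset":[-0.127,0.14,0],"spin":16},{"offset":[-0.127,0.14,0],"spin":16},{"offset":[-0.127,0.14,0],"spin":16}]'
python3 -m crank '[{"offset":[0,0,0],"spin":0},{"offset":[0,0,0],"spin":0},{"offset":[0,0,0],"spin":0},{"offset":[0,0,-0.006],"spin":0},{"offset":[0,0,-0.012],"spin":0},{"offset":[0,0,-0.012],"spin":0},{"offset":[0,0,-0.012],"spin":0},{"offset":[0,0,-0.012],"spin":0}]'
```

```text
clock: 70.53
eef_pos: [604.4, 193.4, 162.9]
eef_rot: [-3.123, 0.014, 2.971]
wrist_force: [0.5, 0.6, -1.2]
finger_gap: 64.3
clock: 71.2
eef_pos: [477.6, 333.5, 163.3]
eef_rot: [-3.123, 0.015, -3.032]
wrist_force: [-0.5, -0.1, -0.8]
finger_gap: 64.0
clock: 71.87
eef_pos: [477.6, 333.4, 151.3]
eef_rot: [-3.123, 0.014, -3.032]
wrist_force: [0.4, -0.3, -0.7]
finger_gap: 63.8
```

```bash
python3 -m crank '[{"offset":[-0.001,0.0015,-0.003],"spin":0.2},{"offset":[-0.001,0.0015,-0.007],"spin":0.2},{"offset":[-0.001,0.0015,-0.012],"spin":0.2},{"offset":[-0.001,0.0015,-0.016],"spin":0.2},{"offset":[-0.001,0.0015,-0.02],"spin":0.2},{"offset":[-0.001,0.0015,-0.022],"spin":0.2},{"offset":[-0.001,0.0015,-0.022],"spin":0.2},{"offset":[-0.001,0.0015,-0.022],"spin":0.2}]'
python3 -m crank '[{"offset":[0,0,0],"spin":0},{"offset":[0,0,-0.0005],"spin":0},{"offset":[0,0,-0.001],"spin":0},{"offset":[0,0,-0.0015],"spin":0},{"offset":[0,0,-0.002],"spin":0},{"offset":[0,0,-0.002],"spin":0},{"offset":[0,0,-0.002],"spin":0},{"offset":[0,0,-0.002],"spin":0}]'
```

```text
clock: 72.53
eef_pos: [476.6, 334.9, 129.2]
eef_rot: [-3.123, 0.014, -3.029]
wrist_force: [-0.7, -0.3, -0.4]
finger_gap: 63.6
clock: 73.2
eef_pos: [476.7, 334.9, 127.3]
eef_rot: [-3.123, 0.015, -3.029]
wrist_force: [0.1, -0.1, -0.6]
finger_gap: 64.1
```

```bash
python3 -m crank '[{"offset":[0,0,0],"spin":0},{"offset":[0,0,-0.0005],"spin":0},{"offset":[0,0,-0.001],"spin":0},{"offset":[0,0,-0.0013],"spin":0},{"offset":[0,0,-0.0013],"spin":0},{"offset":[0,0,-0.0013],"spin":0},{"offset":[0,0,-0.0013],"spin":0},{"offset":[0,0,-0.0013],"spin":0}]'
python3 -m crank '[{"offset":[0,0,0],"spin":0},{"offset":[0,0,0],"spin":0},{"offset":[0,0,0],"spin":0},{"offset":[0,0,0],"spin":0},{"offset":[0,0,0],"spin":0},{"offset":[0,0,0.01],"spin":0},{"offset":[0,0,0.03],"spin":0},{"offset":[0,0,0.06],"spin":0}]' 1 25
python3 -m crank '[{"offset":[0,0,0.03],"spin":0},{"offset":[0,0,0.07],"spin":0},{"offset":[0,0,0.1],"spin":0},{"offset":[0,0,0.11],"spin":0},{"offset":[0,0,0.11],"spin":0},{"offset":[0,0,0.11],"spin":0},{"offset":[0,0,0.11],"spin":0},{"offset":[0,0,0.11],"spin":0}]'
python3 - <<'E'
from t import *
s=manip.read_state(); w=manip.camera("wrist"); F=(436.4,330.6,6.45,16); T1=(474.8,336.7,6.4,56);T2=(438.8,330.7,6.5,96); print(s["eef_pos"])
print(fit2(w,s,(476,335,6.5),[F,T1,T2],136))
# free single box top rim via network mask
p=manip.camera("scene"); print("scene",fit2(p,None,(476,335,6.5),[F,T1,T2],136))
E
```

```text
clock: 73.87
eef_pos: [476.9, 335.0, 127.2]
eef_rot: [-3.123, 0.016, -3.029]
wrist_force: [-4.5, -2.8, 10.3]
finger_gap: 63.8
clock: 74.53
eef_pos: [476.1, 334.5, 186.5]
eef_rot: [-3.122, 0.012, -3.028]
wrist_force: [0.9, -0.4, 0.2]
finger_gap: 94.1
clock: 75.2
eef_pos: [475.7, 334.2, 294.7]
eef_rot: [-3.12, 0.009, -3.029]
wrist_force: [0.1, 0.3, -0.8]
finger_gap: 93.9
[475.72530334 334.21434297 294.71260928]
(array([474.6, 335.7,   6.5]), np.float64(0.37))
scene (array([478.4, 337.6,   7.7]), np.float64(0.38))
```

The tower fits: T1 at +38.8 mm, T2 at +2.4, T3 at +38.5, all parallel to within about 0.1°. Now I recheck the cup stack from overhead.

```bash
python3 -m crank '[{"offset":[0.005,-0.04,0.01],"spin":-1},{"offset":[0.01,-0.08,0.02],"spin":-2},{"offset":[0.015,-0.12,0.03],"spin":-3},{"offset":[0.02,-0.16,0.03],"spin":-4},{"offset":[0.025,-0.2,0.03],"spin":-5},{"offset":[0.03,-0.24,0.03],"spin":-6},{"offset":[0.035,-0.28,0.03],"spin":-6},{"offset":[0.04,-0.32,0.03],"spin":-6}]'
python3 -m crank '[{"offset":[0.005,-0.04,0],"spin":0},{"offset":[0.01,-0.08,0],"spin":0},{"offset":[0.015,-0.12,0],"spin":0},{"offset":[0.02,-0.16,0],"spin":0},{"offset":[0.025,-0.2,0],"spin":0},{"offset":[0.03,-0.24,0],"spin":0},{"offset":[0.035,-0.28,0],"spin":0},{"offset":[0.04,-0.31,0],"spin":0}]'
python3 -m crank '[{"offset":[0,-0.01,0],"spin":0},{"offset":[0,-0.016,0],"spin":0},{"offset":[0,-0.016,0],"spin":0},{"offset":[0,-0.016,0],"spin":0},{"offset":[0,-0.016,0],"spin":0},{"offset":[0,-0.016,0],"spin":0},{"offset":[0,-0.016,0],"spin":0},{"offset":[0,-0.016,0],"spin":0}]'
python3 - <<'E'
from t import *
s=manip.read_state(); w=manip.camera("wrist"); print(np.round(s["eef_pos"],1),s["eef_rot"])
red(w,s,209,40,180,230,420,6)
for d in manip.masks_of(w,"coaster"):
    r,pts=maskrect(w,d["mask"],5,s); print(d["conf"],np.round(r[0],1),np.round(r[1],1),"x",pts[:,0].min(),pts[:,0].max(),"y",pts[:,1].min(),pts[:,1].max())
p=manip.camera("scene")
a=p["pixels"].astype(int); m=(a[...,0]>60)&(a[...,0]>2.5*a[...,1])&(a[...,0]>2.5*a[...,2]); 
# stack silhouette in scene: model check of centre line vs upright at candidates
lab=cv2.connectedComponentsWithStats(m.astype(np.uint8)); print([tuple(x) for x in lab[2][1:] if x[4]>300])
ys=range(lab[2][1:][np.argmax(lab[2][1:,4])][1],lab[2][1:][np.argmax(lab[2][1:,4])][1]+lab[2][1:][np.argmax(lab[2][1:,4])][3],6)
L=1+np.argmax(lab[2][1:,4])
print([(y,np.where(lab[1][y]==L)[0].min(),np.where(lab[1][y]==L)[0].max()) for y in ys])
for c in((470,-313.5),(471,-317.5)):
    print(c,np.round(project(p,None,np.array([[c[0],c[1],z] for z in(5,57,109,161,209.)])),1).tolist())
E
```

```text
clock: 75.97
eef_pos: [515.5, 12.4, 324.9]
eef_rot: [-3.121, 0.01, -3.133]
wrist_force: [0.9, -0.4, 0.6]
finger_gap: 94.2
clock: 76.63
eef_pos: [555.0, -300.6, 323.9]
eef_rot: [-3.121, 0.009, -3.135]
wrist_force: [-0.5, 1.1, 0.3]
finger_gap: 93.9
clock: 77.3
eef_pos: [555.2, -316.0, 324.3]
eef_rot: [-3.121, 0.009, -3.134]
wrist_force: [0.0, 0.4, 0.6]
finger_gap: 94.0
[ 555.2 -316.   324.3] [-3.12108619  0.00905237 -3.13386701]
82 306 337 [ 443.7 -318.8] 32.7
88 298 344 [ 449.8 -319.3] 48.2
94 295 348 [ 456.1 -318.7] 55.5
100 293 351 [ 462.3 -318.2] 60.7
106 291 351 [ 468.6 -319.2] 62.9
112 292 351 [ 474.9 -318.6] 62.0
118 294 350 [ 481.2 -318. ] 59.0
124 297 346 [ 487.5 -318.5] 51.9
130 302 340 [ 493.9 -318.9] 40.5
136 311 330 [ 500.3 -319.4] 20.8
0.92 [ 649.1 -370.4] [107. 108.] x 595.5418 702.58057 y -424.34714 -316.28036
0.9 [ 332.2 -304.8] [78.4 80.7] x 289.85062 371.9974 y -344.57245 -265.93344
0.68 [ 464.6 -290.6] [109.5  61.6] x 415.44907 523.0254 y -332.08923 -257.71918
[(np.int32(237), np.int32(73), np.int32(24), np.int32(71), np.int32(1246))]
[(73, np.int64(247), np.int64(250)), (79, np.int64(237), np.int64(258)), (85, np.int64(238), np.int64(258)), (91, np.int64(239), np.int64(258)), (97, np.int64(240), np.int64(259)), (103, np.int64(241), np.int64(259)), (109, np.int64(242), np.int64(259)), (115, np.int64(242), np.int64(260)), (121, np.int64(243), np.int64(260)), (127, np.int64(243), np.int64(260)), (133, np.int64(247), np.int64(259)), (139, np.int64(248), np.int64(259))]
(470, -313.5) [[253.7, 140.6], [252.3, 125.9], [250.8, 110.4], [249.2, 94.0], [247.7, 78.0]]
(471, -317.5) [[252.7, 140.2], [251.2, 125.5], [249.7, 110.0], [248.1, 93.7], [246.6, 77.7]]
```

The stack is upright and nested, but its top rim is at (470,-318.7) while the coaster centre is near (469.5,-313), so it is about 5 mm off. The earlier grips were in fact near the upper cup because of the finger offset. I'll grip the middle cup lightly, leave it seated, and slide the stack in +y.

```bash
cat > f.py <<'E'
from t import *
def foot():
    U=[]
    for _ in range(2):
        p=manip.camera("scene"); a=p["pixels"].astype(float); r=a[...,0]-0.5*(a[...,1]+a[...,2])
        for y in range(132,139):
            row=r[y,236:275]; t=row.max()/2; k=np.where(row>t)[0]; l,h=k[0],k[-1]
            L=l-(row[l]-t)/(row[l]-row[l-1]); H=h+(row[h]-t)/(row[h]-row[h+1]); U.append([236+(L+H)/2,H-L])
    col=r[125:150,250:257].mean(1); t=col.max()/2; k=np.where(col>t)[0][-1]
    print("foot u,w",np.round(np.mean(U,0),2),"bottom v",round(125+k+(col[k]-t)/(col[k]-col[k+1]),2))
    q=project(p,None,np.array([[470,-318,5.],[470,-313,5.]])); print("5mm in y =",np.round(q[1]-q[0],2))
foot()
E
python3 f.py
python3 -m crank '[{"offset":[-0.02,-0.002,0],"spin":0},{"offset":[-0.05,-0.002,0],"spin":0},{"offset":[-0.075,-0.002,0],"spin":0},{"offset":[-0.085,-0.002,0],"spin":0},{"offset":[-0.085,-0.002,0],"spin":0},{"offset":[-0.085,-0.002,0],"spin":0},{"offset":[-0.085,-0.002,0],"spin":0},{"offset":[-0.085,-0.002,0],"spin":0}]' 1 12
python3 -m crank '[{"offset":[0,0,-0.02],"spin":0},{"offset":[0,0,-0.055],"spin":0},{"offset":[0,0,-0.09],"spin":0},{"offset":[0,0,-0.125],"spin":0},{"offset":[0,0,-0.16],"spin":0},{"offset":[0,0,-0.19],"spin":0},{"offset":[0,0,-0.21],"spin":0},{"offset":[0,0,-0.219],"spin":0}]'
python3 -m crank '[{"offset":[0,0,0],"spin":0},{"offset":[0,0,0],"spin":0},{"offset":[0,0,0],"spin":0},{"offset":[0,0,0],"spin":0},{"offset":[0,0,0],"spin":0},{"offset":[0,0,0],"spin":0},{"offset":[0,0,0],"spin":0},{"offset":[0,0,0],"spin":0}]' 0.5 12
python3 f.py
```

```text
foot u,w [252.76  13.31] bottom v 143.58
5mm in y = [0.98 0.63]
clock: 78.22
eef_pos: [470.8, -318.5, 323.5]
eef_rot: [-3.122, 0.008, -3.134]
wrist_force: [0.1, -0.1, -0.3]
finger_gap: 93.9
clock: 78.88
eef_pos: [470.2, -317.5, 101.0]
eef_rot: [-3.125, 0.005, -3.134]
wrist_force: [0.6, 0.4, -0.2]
finger_gap: 93.9
clock: 79.55
eef_pos: [470.7, -317.8, 102.0]
eef_rot: [-3.124, 0.006, -3.134]
wrist_force: [1.2, 1.1, 7.1]
finger_gap: 64.1
foot u,w [252.73  13.54] bottom v 143.56
5mm in y = [0.98 0.63]
```

```bash
python3 -m crank '[{"offset":[0,0.001,0],"spin":0},{"offset":[0,0.002,0],"spin":0},{"offset":[0,0.003,0],"spin":0},{"offset":[0,0.004,0],"spin":0},{"offset":[0,0.005,0],"spin":0},{"offset":[0,0.005,0],"spin":0},{"offset":[0,0.005,0],"spin":0},{"offset":[0,0.005,0],"spin":0}]'
python3 f.py
python3 -m crank '[{"offset":[0,0.001,0],"spin":0},{"offset":[0,0.002,0],"spin":0},{"offset":[0,0.003,0],"spin":0},{"offset":[0,0.003,0],"spin":0},{"offset":[0,0.003,0],"spin":0},{"offset":[0,0.003,0],"spin":0},{"offset":[0,0.003,0],"spin":0},{"offset":[0,0.003,0],"spin":0}]'
python3 f.py
```

```text
clock: 80.32
eef_pos: [470.8, -312.9, 102.3]
eef_rot: [-3.123, 0.006, -3.134]
wrist_force: [-0.5, -2.1, 5.4]
finger_gap: 64.0
foot u,w [252.82  13.32] bottom v 143.51
5mm in y = [0.98 0.63]
clock: 81.08
eef_pos: [470.9, -310.1, 102.4]
eef_rot: [-3.123, 0.007, -3.134]
wrist_force: [0.4, -4.7, 5.2]
finger_gap: 63.9
foot u,w [252.89  13.38] bottom v 143.54
5mm in y = [0.98 0.63]
```

```bash
python3 -m crank '[{"offset":[0,0.001,0],"spin":0},{"offset":[0,0.002,0],"spin":0},{"offset":[0,0.003,0],"spin":0},{"offset":[0,0.003,0],"spin":0},{"offset":[0,0.003,0],"spin":0},{"offset":[0,0.003,0],"spin":0},{"offset":[0,0.003,0],"spin":0},{"offset":[0,0.003,0],"spin":0}]'
python3 f.py
python3 - <<'E'
from t import *
p=manip.camera("scene"); a=p["pixels"].astype(int); m=(a[...,0]>60)&(a[...,0]>2.5*a[...,1])&(a[...,0]>2.5*a[...,2])
print([(y,np.where(m[y,230:280])[0].min()+230,np.where(m[y,230:280])[0].max()+230) for y in range(79,144,4)])
E
```

```text
clock: 81.85
eef_pos: [470.9, -307.1, 102.4]
eef_rot: [-3.123, 0.007, -3.134]
wrist_force: [-0.2, -3.1, 4.8]
finger_gap: 64.1
foot u,w [253.4   13.45] bottom v 143.75
5mm in y = [0.98 0.63]
[(79, np.int64(240), np.int64(247)), (83, np.int64(240), np.int64(254)), (87, np.int64(241), np.int64(254)), (91, np.int64(241), np.int64(254)), (95, np.int64(242), np.int64(254)), (99, np.int64(242), np.int64(254)), (103, np.int64(243), np.int64(255)), (107, np.int64(243), np.int64(255)), (111, np.int64(244), np.int64(262)), (115, np.int64(243), np.int64(262)), (119, np.int64(244), np.int64(261)), (123, np.int64(244), np.int64(261)), (127, np.int64(245), np.int64(262)), (131, np.int64(247), np.int64(259)), (135, np.int64(248), np.int64(259)), (139, np.int64(248), np.int64(260)), (143, np.int64(251), np.int64(257))]
```

```bash
python3 -m crank '[{"offset":[0,0.001,0],"spin":0},{"offset":[0,0.002,0],"spin":0},{"offset":[0,0.002,0],"spin":0},{"offset":[0,0.002,0],"spin":0},{"offset":[0,0.002,0],"spin":0},{"offset":[0,0.002,0],"spin":0},{"offset":[0,0.002,0],"spin":0},{"offset":[0,0.002,0],"spin":0}]'
python3 f.py
python3 -m crank '[{"offset":[0,-0.001,0],"spin":0},{"offset":[0,-0.002,0],"spin":0},{"offset":[0,-0.003,0],"spin":0},{"offset":[0,-0.004,0],"spin":0},{"offset":[0,-0.006,0],"spin":0},{"offset":[0,-0.008,0],"spin":0},{"offset":[0,-0.008,0],"spin":0},{"offset":[0,-0.008,0],"spin":0}]'
python3 f.py
```

```text
clock: 82.67
eef_pos: [470.8, -305.0, 102.4]
eef_rot: [-3.123, 0.007, -3.134]
wrist_force: [0.6, -2.8, 4.2]
finger_gap: 64.1
foot u,w [253.74  13.47] bottom v 144.0
5mm in y = [0.98 0.63]
clock: 83.43
eef_pos: [470.7, -312.9, 102.1]
eef_rot: [-3.124, 0.006, -3.134]
wrist_force: [-0.3, 1.2, 2.1]
finger_gap: 64.0
foot u,w [253.48  13.41] bottom v 144.12
5mm in y = [0.98 0.63]
```

```bash
python3 -m crank '[{"offset":[0,0,0],"spin":0},{"offset":[0,0,0],"spin":0},{"offset":[0,0,0],"spin":0},{"offset":[0,0,0],"spin":0},{"offset":[0,0,0],"spin":0},{"offset":[0,0,0.02],"spin":0},{"offset":[0,0,0.05],"spin":0},{"offset":[0,0,0.09],"spin":0}]' 1 12
python3 -m crank '[{"offset":[0,0,0.04],"spin":0},{"offset":[0,0,0.08],"spin":0},{"offset":[0,0,0.12],"spin":0},{"offset":[0.02,0,0.13],"spin":0},{"offset":[0.05,0,0.13],"spin":0},{"offset":[0.08,0,0.13],"spin":0},{"offset":[0.085,0,0.13],"spin":0},{"offset":[0.085,0,0.13],"spin":0}]'
python3 - <<'E'
from t import *
s=manip.read_state(); w=manip.camera("wrist"); print(np.round(s["eef_pos"],1),s["eef_rot"])
red(w,s,209,70,150,230,420,8)
for d in manip.masks_of(w,"coaster"):
    r,pts=maskrect(w,d["mask"],5,s); print(round(d["conf"],2),np.round(r[0],1),"x",pts[:,0].min(),pts[:,0].max(),"y",pts[:,1].min(),pts[:,1].max())
import f
p=manip.camera("top"); F=(436.4,330.6,6.45,16)
for n in("teaglass","lamp"): print(n,[(round(d["conf"],2),np.round(d["location"])) for d in manip.search_frame(p,n)][:1])
E
```

```text
clock: 84.2
eef_pos: [469.8, -312.2, 191.1]
eef_rot: [-3.126, 0.003, -3.134]
wrist_force: [0.4, 0.5, 0.4]
finger_gap: 93.9
clock: 84.87
eef_pos: [555.8, -311.9, 319.6]
eef_rot: [-3.127, 0.001, -3.133]
wrist_force: [0.1, -0.2, -0.8]
finger_gap: 93.5
[ 555.8 -311.9  319.6] [-3.12727381e+00  1.03637600e-03 -3.13250464e+00]
78 313 328 [ 439.6 -315.2] 16.2
86 300 342 [ 447.7 -314.6] 43.5
94 294 348 [ 455.9 -314.5] 55.8
102 291 351 [ 464.1 -314.4] 62.0
110 291 351 [ 472.4 -314.4] 62.2
118 293 349 [ 480.7 -314.3] 58.3
126 298 344 [ 489.1 -314.2] 48.1
134 307 334 [ 497.5 -314.6] 28.8
0.85 [ 332.5 -306.2] x 292.5025 372.4053 y -345.47604 -267.10663
0.75 [ 648.3 -370.1] x 594.24036 702.38635 y -424.53986 -315.44055
0.68 [ 489.5 -285.4] x 435.25833 525.87964 y -330.32352 -258.8888
foot u,w [253.5   13.19] bottom v 144.12
5mm in y = [0.98 0.63]
teaglass [(0.67, array([765., 101.,  11.]))]
lamp [(0.57, array([615., 431., 178.]))]
```

Run:
```python
from t import *
F=(436.4,330.6,6.45,16); T1=(474.8,336.7,6.4,56);T2=(438.8,330.7,6.5,96)
p=manip.camera("scene"); print("scene T3",fit2(p,None,(476,335,6.5),[F,T1,T2],136))
t=manip.camera("top"); print("top T3",fit2(t,None,(476,335,6.5),[F,T1,T2],136),[np.round(d["location"]) for d in manip.search_frame(t,"tray1") if d["conf"]>.4],[np.round(d["location"]) for d in manip.search_frame(t,"cup1") if d["conf"]>.4])
s=manip.read_state(); print(s["clock"],s["wrist_force"]); print(manip.sign_off())
```

```text
scene T3 (array([478.5, 338.5,   7.9]), np.float64(0.45))
top T3 (array([472.8, 332.4,   6.5]), np.float64(0.46)) [array([389., 315., 117.]), array([505., 304.,  76.]), array([475., 341., 141.])] [array([ 469., -330.,  173.]), array([506., 303.,  77.]), array([ 473., -288.,   79.]), array([ 471., -285.,  138.])]
85.4167 [ 0.66110954 -0.2259019  -0.05071356]
the job is handed in; nothing more can be done
None
```

The job is handed in after about 85 s of robot time. All three dice cups are nested upright on the large steel coaster, and all three loose trays are stacked in a zigzag on the foot. Only three cups and three loose trays were there.

**Cups:** The wrist camera's last look put the stack's top rim at about (469, -314.5). The coaster's centre is about (470, -313.5). The stack was first about 5 mm off centre, so I slid it across while it stayed nested.

**Tower:** These are offsets along the tray towards the foot's long end, from wrist-camera fits made after each placing.

| Tray | Target | Measured | Sideways |
|---|---|---|---|
| 1 | +40 mm | +38.8 mm | 1.9 mm |
| 2 | 0 mm | +2.4 mm | under 1 mm |
| 3 | +40 mm | +38.5 mm | under 1 mm |

All three are within about 0.1° of parallel to the bottom tray. Each met the tray below at its expected height. I did not measure level directly.

**Failures and disagreements:**
- **Missed grasp:** The first grasp of a tray closed on nothing, because the real fingertips sit about 27 mm or more above the reported tool point. I worked from relative heights after that.
- **Top tray position:** The last scene-camera and top-camera fits put it about 3–4 mm either side of the wrist camera's figure. The scene fit also read 7.9° against 6.5°. I trusted the wrist fits, which were taken closer.
- **Unexplained detections:** In the final top picture the detector gave extra low-confidence tray and cup positions around the tower and stack. I took these for parts of the stacks or false hits.

The tea glass and lamp were found where they had been, and the gripper was clear of everything.

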